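# Flash-cure the freshly coated plaques at the craft table

### The job

Take every plaque with a blue or teal coat out of the crate, holding it without touching the fresh coat, and stand them all in a row along the yellow line of the curing tray with their coats squarely facing the lamp, leaving the white blanks and the pot in the crate. Then turn the red isolator on, flip the lamp switch on, give all the plaques together a flash of at least three seconds, flip the lamp off and then turn the isolator off; the lamp switch must never be on while the isolator is off. Only then move the cured plaques, standing upright, to the black delivery tray, and do not disturb the cups, brush and glue on the table.

Things in the scene. Friction and masses are not known exactly. Their poses are not given: they have to be found in the camera images.
- plaque1: plaque with teal coat on its +x face (absent in some starts), 130 g: wooden foot 48 x 64 x 10 mm (x, y, z) with a white plate 34 mm wide (y), 14 mm thick, top 53 mm above the underside, leaning back 0.42 rad to -x (mid-thickness at x = -4.5 mm at 36 mm height). Its side edges (y = +-17 mm) are vertical flats to hold it by. Origin: centre of the foot's underside; x is the way the coat faces
- plaque2: plaque with mid-blue coat on its +x face (absent in some starts), 130 g: wooden foot 48 x 64 x 10 mm (x, y, z) with a white plate 34 mm wide (y), 14 mm thick, top 53 mm above the underside, leaning back 0.42 rad to -x (mid-thickness at x = -4.5 mm at 36 mm height). Its side edges (y = +-17 mm) are vertical flats to hold it by. Origin: centre of the foot's underside; x is the way the coat faces
- plaque3: plaque with indigo coat on its +x face (absent in some starts), 130 g: wooden foot 48 x 64 x 10 mm (x, y, z) with a white plate 34 mm wide (y), 14 mm thick, top 53 mm above the underside, leaning back 0.42 rad to -x (mid-thickness at x = -4.5 mm at 36 mm height). Its side edges (y = +-17 mm) are vertical flats to hold it by. Origin: centre of the foot's underside; x is the way the coat faces
- coat1: the fresh coat on plaque 1: a panel 26 wide x 38 high x 1.5 mm on the plate's +x face, 4 mm inside its side edges. Origin at the middle of the plate, 29 mm above the underside of the foot; x is the normal of the coated face (turned 0.42 rad up). Not to be touched
- coat2: the fresh coat on plaque 2: a panel 26 wide x 38 high x 1.5 mm on the plate's +x face, 4 mm inside its side edges. Origin at the middle of the plate, 29 mm above the underside of the foot; x is the normal of the coated face (turned 0.42 rad up). Not to be touched
- coat3: the fresh coat on plaque 3: a panel 26 wide x 38 high x 1.5 mm on the plate's +x face, 4 mm inside its side edges. Origin at the middle of the plate, 29 mm above the underside of the foot; x is the normal of the coated face (turned 0.42 rad up). Not to be touched
- blank1: uncoated blank: same shape and size as a coated plaque, but the plate is plain white on every side. Origin and axes as the plaques. Stays in the crate
- blank2: uncoated blank: same shape and size as a coated plaque, but the plate is plain white on every side. Origin and axes as the plaques. Stays in the crate
- pot: lidded blue paint pot, 41 mm across, 34 mm high, standing in the crate among the plaques; origin: centre of its underside
- crate: fixed shallow plywood sorting crate without lid, 305 (x) x 210 (y) mm, floor 4 mm thick, rim 14 mm above the table. Origin: centre of its underside. It stands on the robot's left or right, the switch box on the other side. Things in it stand some 85 mm or more apart, turned up to 1.5 rad from its x axis
- station: fixed curing station: aluminium tray 140 (x) x 280 (y) mm, floor 4 mm thick, rim 12 mm above the table, with a bar lamp along its +x side. A yellow line 4 mm wide and 250 mm long runs along y across the middle of the tray floor (x = 0). Origin: centre of the underside of the tray; +x points from the line to the lamp
- lamp_face (a point): middle of the violet front of the bar lamp, 100 mm from the yellow line in the station's +x and 44 mm high; the lamp is 270 mm long, 42 mm deep, its top 66 mm above the table
- delivery: fixed black delivery tray in front of the robot, 130 (x) x 280 (y) mm, floor 4 mm thick, rim 12 mm above the table. Origin: centre of its underside. Empty at the start
- panel: fixed grey switch box 130 (x) x 200 (y) x 65 mm high, origin: centre of its underside. On its top, at y = +50 mm, a red rotary isolator handle on a yellow plate; at y = -50 mm, the lamp's toggle lever
- isolator (a joint): main isolator, rad: 0 = off (handle bar along the box's y), 1.57 = on (bar along the box's x); it turns clockwise seen from above to switch on, counter-clockwise to switch off. A detent pulls it home to the nearer end from the middle (0.785); about 0.08 N m to turn
- isolator_grip (a point): point on the isolator's vertical axis, 92 mm above the table, at the middle of the height of the red handle bar (bar 56 mm long, 14 mm thick, from 80 to 104 mm above the table); this point turns with the handle
- lamp_switch (a joint): lamp toggle lever, rad: 0 = off (leans 0.45 rad towards the box's -x), 0.9 = on (leans 0.45 rad towards the box's +x). Hinge along y on the box's top at x = 0, y = -50 mm. It snaps to the nearer end from upright; about 2 N at the tip to flip
- lamp_switch_tip (a point): tip of the toggle lever, 49 mm from its hinge; the black grip is 18 mm wide, 9 mm thick and 26 mm long below the tip
- cup1: lidded teal paint cup, 41 mm across, 34 mm high, standing on the table beyond the switch box; origin: centre of its underside
- cup2: lidded indigo paint cup, same size, beside cup1
- cup3: lidded blue paint cup on the table, same size
- brush: paint brush 170 mm long lying on the table on the near side of the switch box
- glue: small white glue bottle, 36 mm across, 85 mm high, standing on the table
Mind the look-alikes: they are no part of the job. Leave any pink look-alike of the plaque1 alone. What is shaped like the pot but green is not meant.

How it is judged:
By the outcome, as a careful person would: the job done as asked, in the order asked, and still so for the second after the job is handed in, with the robot touching nothing.
Of plaque1, plaque2, plaque3 only 2 to 3 are there at a start; the rules pass over those that are not, and their reading is None.
At some moment in a run one of plaque1, plaque2, plaque3 may be knocked a few centimetres aside while the robot is not near it.
It also fails if it takes over 210 s, if anything falls off the work surface, if the arm or the gripper's body presses on something with over 40 N, if the wrist force passes 120 N, or if a joint passes its speed limit or range.

### The arm

A 6-joint arm with a two-finger parallel gripper is mounted at the origin on the work surface. World frame = base frame: x ahead of the robot, y to its left, z up, the work surface at z = 0. Lengths are in m, angles in degrees, forces in N, time in s.
With the tool pointing down it reaches from about 0.25 to 0.725 m from the base axis. Payload 9.7 kg.
Tool frame: the origin (TCP) lies at the very end of the fingers, on their centre line; the grasp point (between the pads) lies 19 mm behind it; x points along the fingers, z is the direction in which the jaws open and shut, and the axes are right-handed (so a half turn about x gives the same grasp; the last joint's range is limited). The gripper opens to 85 mm and grips with 20 to 120 N. Pads are 22 mm wide; open, the fingers measure 114 mm over their backs; the gripper's body (76 mm by 85 mm) begins 54 mm behind the grasp point. The pads swing forward as they close: fully open they stand 13 mm farther back than shut.
Start: joints at [67.151, 4.979, 10.078, 95.1, 0, 90], TCP at [0.214, 0.507, 0.231] pointing down, gripper open.
Joint ranges: [-179.16, 179.16], [-48.56, 103.87], [-65.8, 70.77], [-126.05, 130.52], [-82.76, 87.17], [-180, 180]. Speed limits (degrees/s): [127.2, 127.2, 147.25, 180, 180, 180].

### API

Orientations are given as [roll, pitch, yaw] about the fixed x, y, z axes, in that order (R = Rz(yaw) Ry(pitch) Rx(roll)).
In Python, from workcell import sensors, vision, job_done gives the robot as it stands.
- The arm moves only by the tool carry_out, never from a script. Its argument "increments" is a list of rows, each a list of 7 numbers: the turn, a rotation vector about the tool's x, y, z in degrees, then the shift along the tool's x, y, z in mm, then the opening in per cent of the stroke, from 0 (shut) to 100 (fully open). A call has 1 to 12 rows; each row shifts and turns the commanded pose from where the row before left it, along the tool's axes as they then stand; what a row does not reach is not made up. A row lasts 1/8 s, in which the tool goes at most 62.5 mm and 10.7 degrees, less where a joint would pass 70% of its speed; a pose out of reach is approached as far as the arm can. A call is refused whole if a number of a shift passes 62.5 or a number of a turn 10.7, either way. A call with a gripper value outside its range is refused whole. The fingers move at their own pace and stop on an object; "squeeze" is the grip in N (left out, the last holds). Time passes only in rows, so rows that do not move let the fingers close. It gives the time, the measured TCP pose, the force and the opening at its end, in the units of the state.
- sensors.get_obs(): the state, without advancing time (a new reading comes with each control period).
- vision.camera(name): name is "side" or "top"; returns the picture (400x640x3 uint8, red, green, blue); there is no depth.
- vision.calibration(name): a dict with "camera_matrix" (3x3 intrinsics, pixels), "extrinsics" (4x4, takes a point from world to camera coordinates). Camera axes: x right, y up, looking along -z (the intrinsics and any distortion apply to the point x, -y, -z); pixel columns grow to the right and rows downward; lengths in m; the calibration is good to about 2 mm. A picture is of the moment at which its call begins. calibration takes no time and is no camera call.
- job_done(): hands the job in, once; it reports no verdict.
The state is a dict: "time": time; "q": joint angles; "qd": joint speeds; "joint_efforts": joint torques, N m; "ee_pos": TCP position; "tcp_rot": TCP orientation; "wrist_force": force on the tool from outside, world axes, zero at the start; "torque": the same for the moment, N m; "opening": finger opening in m.
Only numpy, scipy, OpenCV 4.12 (cv2) and the standard library are available. Lean on these libraries where they do the work, as an engineer would, in place of code of your own. Each camera call takes 0.05 s, during which the arm holds its last target.

## Working session

There is one attempt and no reset: what is moved stays moved. The work goes in short steps, Python scripts to look and compute and a tool call to move; the robot and the scene stay as the last step left them, time stands still between calls to the robot, and variables do not carry over. Pictures are saved under pics/ and viewed, and the job is handed in when it is done.

Besides the shell and the picture viewer there is one more tool, called after "Request:" by a JSON object that holds its "op" and its "data", one argument or row to a line. carry_out: Moves the arm, as the interface text tells. Its arguments: {"type":"object","properties":{"increments":{"type":"array"},"squeeze":{"type":"number"}},"required":["increments"]}

```bash
ls; mkdir -p pics; python3 - <<'E'
from workcell import sensors, vision
import cv2
print(sensors.get_obs())
for n in("top","side"):
    im=vision.camera(n); cv2.imwrite(f"pics/{n}0.png",im[:,:,::-1]); c=vision.calibration(n); print(n,c)
E
```

```text
pics
{'time': 0.0, 'q': array([ 6.71500603e+01,  5.01101147e+00,  1.00332687e+01,  9.50994209e+01,
       -7.52133751e-04,  8.99993256e+01]), 'qd': array([-0.13601943,  0.03974823,  0.02994899, -0.02717467, -0.13511128,
        0.11980264]), 'joint_efforts': array([ 5.25747291e-04, -5.20387995e+01,  4.64803398e+01,  1.64916023e-02,
       -3.58636964e-05, -5.12796099e-07]), 'ee_pos': array([0.21348734, 0.50662012, 0.2305733 ]), 'tcp_rot': array([-179.44221596,   89.92283267, -112.29148075]), 'wrist_force': array([-0.0501531 , -0.24731099,  0.67050246]), 'torque': array([-0.00183626, -0.00279262, -0.01779289]), 'opening': 0.08564526845615764}
top {'camera_matrix': array([[407.07425463,   0.        , 318.29246909],
       [  0.        , 407.07425463, 198.76535125],
       [  0.        ,   0.        ,   1.        ]]), 'extrinsics': array([[-0.02793762, -0.99959859,  0.0047068 ,  0.07097915],
       [ 0.99799214, -0.02762434,  0.05699643, -0.56343874],
       [-0.05684353,  0.0062897 ,  0.99836329, -1.06758666],
       [ 0.        ,  0.        ,  0.        ,  1.        ]])}
side {'camera_matrix': array([[499.37327569,   0.        , 319.11946158],
       [  0.        , 499.37327569, 192.09662223],
       [  0.        ,   0.        ,   1.        ]]), 'extrinsics': array([[-0.73843201, -0.67403491,  0.01987733,  0.44795244],
       [ 0.35923281, -0.36826563,  0.85751514, -0.26319727],
       [-0.570675  ,  0.64035722,  0.51407458, -1.21600026],
       [ 0.        ,  0.        ,  0.        ,  1.        ]])}
```

View pics/top0.png

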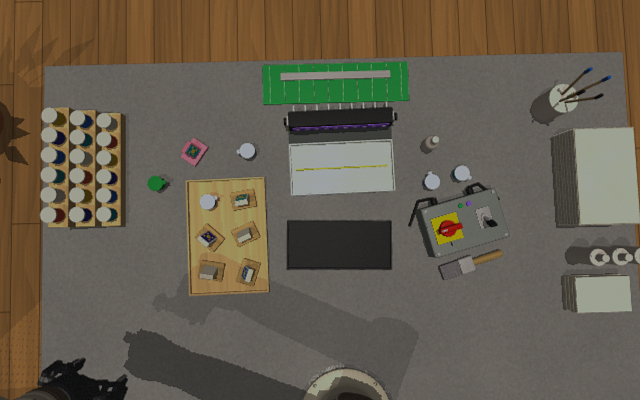

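View pics/side0.png

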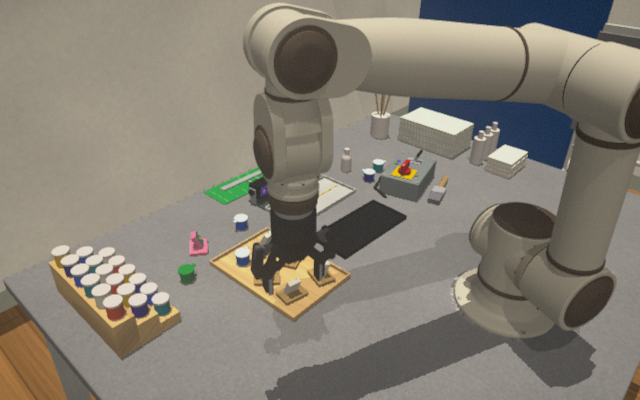

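```bash
python3 - <<'E'
import cv2,numpy as np
im=cv2.imread("pics/top0.png")
def crop(n,x0,x1,y0,y1,s): cv2.imwrite(n,cv2.resize(im[y0:y1,x0:x1],None,fx=s,fy=s,interpolation=cv2.INTER_CUBIC))
crop("pics/crate0.png",180,280,170,300,4.6)
crop("pics/st0.png",270,410,90,200,5.5)
crop("pics/pan0.png",405,515,130,285,3.8)
E
```

```text
(no output)
```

View pics/crate0.png

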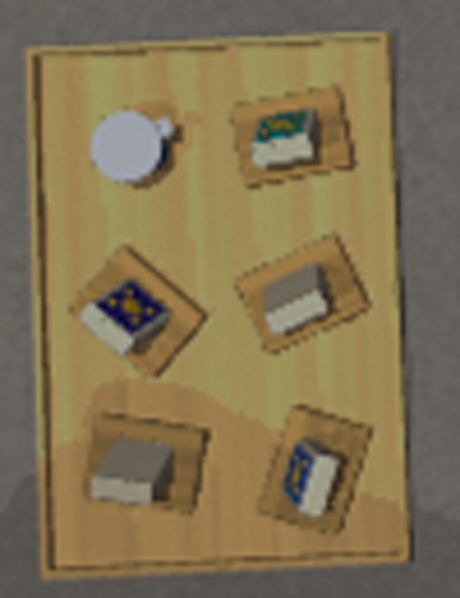

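View pics/st0.png

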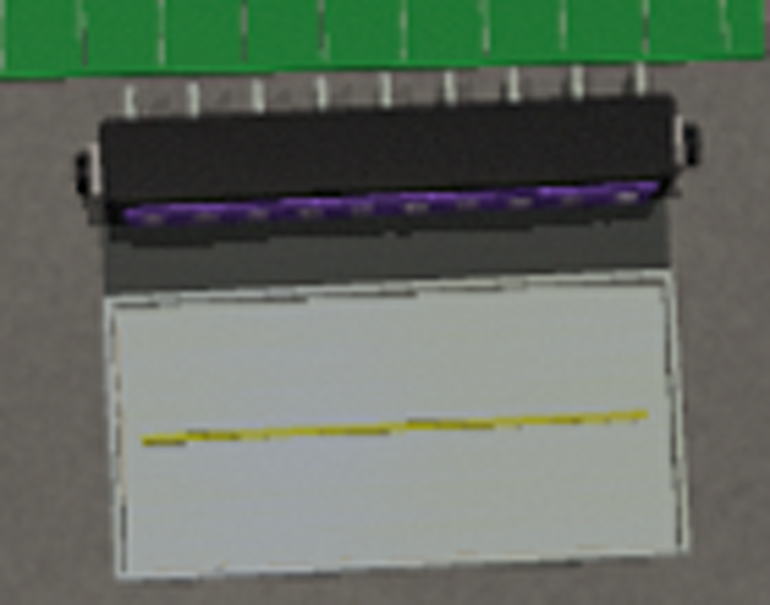

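View pics/pan0.png

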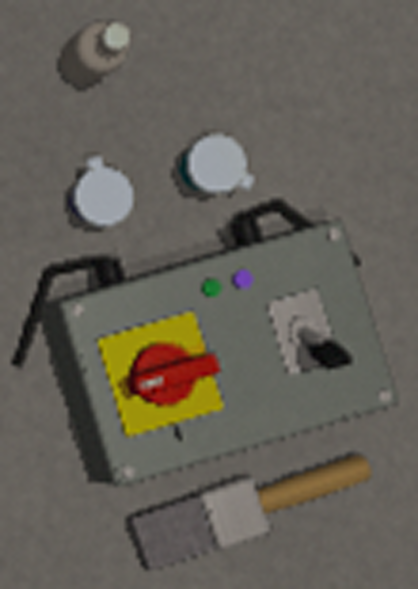

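```bash
cat > h.py <<'E'
import numpy as np,cv2
from scipy.optimize import least_squares
from workcell import sensors,vision
C={n:vision.calibration(n) for n in("top","side")}
def proj(P,n="top"):
    P=np.atleast_2d(P); c=C[n]; E=c["extrinsics"]; p=P@E[:3,:3].T+E[:3,3]
    p=p*[1,-1,-1]; q=p@c["camera_matrix"].T; return q[:,:2]/q[:,2:]
def unproj(uv,z,n="top"):
    uv=np.atleast_2d(uv).astype(float); c=C[n]; E=c["extrinsics"]
    d=np.c_[uv,np.ones(len(uv))]@np.linalg.inv(c["camera_matrix"]).T*[1,-1,-1]
    R=E[:3,:3]; d=d@R; o=-R.T@E[:3,3]; return o+d*((z-o[2])/d[:,2])[:,None]
def rect(x,y,yaw,lx,ly,z):
    c,s=np.cos(yaw),np.sin(yaw); p=np.array([[1,1],[1,-1],[-1,-1],[-1,1]])*[lx/2,ly/2]
    return np.c_[p@np.array([[c,s],[-s,c]])+[x,y],np.full(4,z)]
def fit(uv,lx,ly,z,yaw0,n="top"):
    "uv any order; rigid rect fit"
    W=unproj(uv,z,n)[:,:2]; c=W.mean(0)
    def f(p):
        Q=proj(rect(*p,lx,ly,z),n); D=np.linalg.norm(Q[:,None]-uv[None],axis=2); j=D.argmin(1)
        return (Q-uv[j]).ravel()
    r=least_squares(f,[*c,yaw0]); return r.x,np.abs(r.fun).max()
def wire(x,y,yaw,zb):
    "list of plaque segments in world"
    c,s=np.cos(yaw),np.sin(yaw)
    T=lambda L:np.array([[x+c*a-s*b,y+s*a+c*b,zb+h] for a,b,h in L])
    S=[]
    for h in(.0,.010):
        q=[(.024,.032,h),(.024,-.032,h),(-.024,-.032,h),(-.024,.032,h),(.024,.032,h)];S.append(T(q))
    t=np.tan(.42); m=lambda h:-.0045-(h-.036)*t
    # plate: thickness direction horizontal-ish offset
    ht=.007*np.cos(.42); vt=.007*np.sin(.42)
    f=m(.010)+.007/np.cos(.42); b=m(.010)-.007/np.cos(.42)
    # top edge: front corner is top
    hc=.053-vt; ft=(m(hc)+ht,.053); bt=(m(hc)-ht,.053-2*vt)
    S.append(T([(f,-.017,.010),(ft[0],-.017,ft[1]),(ft[0],.017,ft[1]),(f,.017,.010)]))
    S.append(T([(ft[0],-.017,ft[1]),(bt[0],-.017,bt[1]),(bt[0],.017,bt[1]),(ft[0],.017,ft[1])]))
    return S
def draw(im,segs,o,s,n="top",col=(0,0,255)):
    for S in segs: cv2.polylines(im,[np.round(((proj(S,n)-o+.5)*s-.5)*16).astype(np.int32)],False,col,1,cv2.LINE_AA,4)
def shot(n,f,o,wh,s):
    im=np.ascontiguousarray(vision.camera(n)[:,:,::-1]); cv2.imwrite("pics/raw_"+f,im)
    return crop(im,o,wh,s)
def crop(im,o,wh,s): return cv2.resize(im[o[1]:o[1]+wh[1],o[0]:o[0]+wh[0]],None,fx=s,fy=s,interpolation=cv2.INTER_CUBIC)
E
cat > fit0.py <<'E'
from h import *
im=cv2.imread("pics/top0.png"); r=np.radians
a=lambda L,o,s:np.array(L,float)/s+np.array(o)-.5+.5/s
o=(180,170)
it={"teal":([(232,105),(341,85),(355,165),(247,187)],0.2),
"indigo":([(126,245),(208,317),(157,375),(70,308)],-.7),
"blue":([(298,403),(374,428),(335,535),(257,507)],1.2),
"bl1":([(337,233),(370,300),(270,352),(236,278)],.4),
"bl2":([(103,413),(210,430),(195,515),(88,497)],-.2)}
cr=crop(im,o,(100,130),4.6)
for k,(L,y) in it.items():
    p,e=fit(a(L,o,4.6),.048,.064,.014,y); print(k,p.round(4),np.degrees(p[2]).round(1),"err px",e.round(2))
    draw(cr,wire(*p,.004),o,4.6)
cv2.imwrite("pics/ov_crate.png",cr)
o=(270,90);p,e=fit(a([(104,297),(668,270),(690,552),(117,580)],o,5.5),.14,.28,.012,0);print("station",p,np.degrees(p[2]),e)
w=unproj(a([(143,440),(648,414)],o,5.5),.004);print("line",w,w.mean(0),np.linalg.norm(w[0]-w[1]),np.degrees(np.arctan2(-(w[0]-w[1])[0],(w[0]-w[1])[1])))
cr=crop(im,o,(140,110),5.5);draw(cr,[rect(*p,.14,.28,.012)[[0,1,2,3,0]],rect(*p,.004,.25,.004)[[0,1,2,3,0]]],o,5.5);cv2.imwrite("pics/ov_st.png",cr)
p,e=fit(np.array([(287,221),(391,221),(392,269),(287,269.)]),.13,.28,.012,0);print("deliv",p,np.degrees(p[2]),e)
o=(405,130);p,e=fit(a([(50,303),(340,220),(395,403),(120,483)],o,3.8),.13,.2,.065,.3);print("panel",p,np.degrees(p[2]),e)
c,s=np.cos(p[2]),np.sin(p[2]);T=lambda x,y,z:[p[0]+c*x-s*y,p[1]+s*x+c*y,z]
cr=crop(im,o,(110,155),3.8)
S=[rect(*p,.13,.2,.065)[[0,1,2,3,0]],np.array([T(0,-.05,.065),T(-.0213,-.05,.109)]),np.array([T(-.007,.022,.104),T(-.007,.078,.104),T(.007,.078,.104),T(.007,.022,.104)])]
draw(cr,S,o,3.8);cv2.imwrite("pics/ov_pan.png",cr); print("iso",T(0,.05,.092),"lev",T(0,-.05,.065))
E
python3 fit0.py; python3 -c "
import cv2,numpy as np
a=[cv2.imread('pics/ov_%s.png'%k) for k in('crate','pan')]
c=np.zeros((600,880,3),np.uint8)
c[:a[0].shape[0],:460]=a[0][:600];c[:a[1].shape[0],461:461+a[1].shape[1]]=a[1]
cv2.imwrite('pics/ov2.png',cv2.resize(c,(800,545)))"
```

```text
teal [0.57   0.2545 0.1624] 9.3 err px 0.15
indigo [ 0.4712  0.3446 -0.7214] -41.3 err px 0.9
blue [0.3787 0.2451 1.1964] 68.5 err px 0.43
bl1 [0.4803 0.2506 0.4236] 24.3 err px 0.89
bl2 [ 0.3839  0.3407 -0.1899] -10.9 err px 0.38
station [ 0.64982467 -0.00917236  0.02314884] 1.3263307076622708 0.7861268245700899
line [[ 0.6464748   0.1143062   0.004     ]
 [ 0.6525477  -0.13431414  0.004     ]] [ 0.64951125 -0.01000397  0.004     ] 0.24869449724746276 1.3992502681640697
deliv [ 0.44122742  0.00298478 -0.02684629] -1.5381789226765223 0.6953646272439755
panel [ 0.49259348 -0.31279654  0.26093066] 14.950225326729036 1.852311526178653
iso [np.float64(0.47969448908152124), np.float64(-0.26448902505189165), 0.092] lev [np.float64(0.5054924707748645), np.float64(-0.3611040556659215), 0.065]
```

View pics/ov2.png

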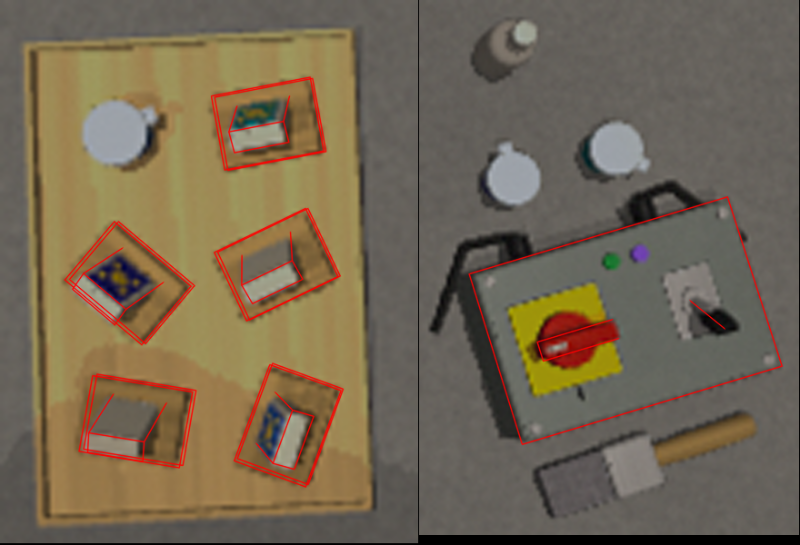

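View pics/ov_st.png

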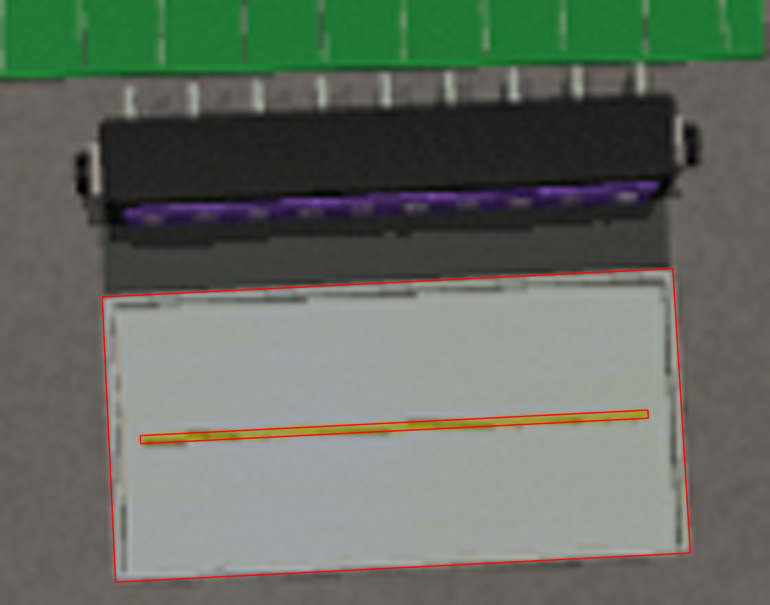

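```bash
python3 - <<'E'
from h import *
im=cv2.imread("pics/top0.png")
o=(410,180);s=7
cr=crop(im,o,(110,82),s)
p=[0.4926,-.3128,.2609]
c,sn=np.cos(p[2]),np.sin(p[2]);T=lambda x,y,z:[p[0]+c*x-sn*y,p[1]+sn*x+c*y,z]
S=[rect(*p,.13,.2,.065)[[0,1,2,3,0]],rect(*p,.13,.2,0)[[0,1,2,3,0]],np.array([T(0,-.05,.065),T(-.0213,-.05,.109)]),np.array([T(-.007,.022,.104),T(-.007,.078,.104),T(.007,.078,.104),T(.007,.022,.104),T(-.007,.022,.104)])]
draw(cr,S,o,s,col=(255,0,255));cv2.imwrite("pics/pan2.png",cr)
o=(270,200);cr=crop(im,o,(140,90),5.5);draw(cr,[rect(.4412,.003,-.0268,.13,.28,.012)[[0,1,2,3,0]]],o,5.5);cv2.imwrite("pics/del.png",cr)
E
```

```text
(no output)
```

View pics/pan2.png

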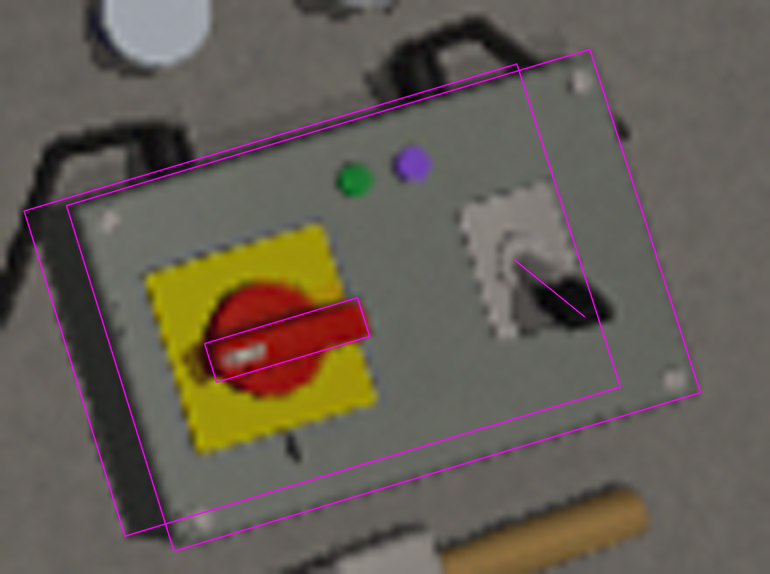

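View pics/del.png

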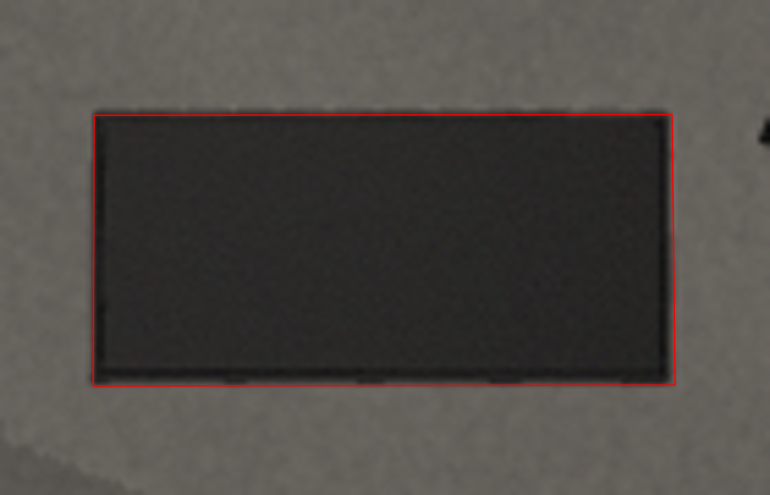

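```bash
cat > pl.py <<'E'
import numpy as np,sys
from workcell import sensors
from scipy.spatial.transform import Rotation as Ro
def pose():
    o=sensors.get_obs(); r=np.array(o["tcp_rot"]); return o,np.array(o["ee_pos"]),Ro.from_euler("xyz",r,degrees=True).as_matrix()
def plan(x,y,z,jaw=None):
    "jaw: world yaw (deg) of the jaw axis"
    o,p,R=pose(); yaw=np.degrees(np.arctan2(R[1,2],R[0,2])); d=0
    tilt=np.degrees(np.arccos(-R[2,0]))
    print("t",o["time"].__round__(2),"pos",p.round(4),"jaw",yaw.round(1),"tilt",tilt.round(2),"q6",o["q"][5].round(1),"q1",o["q"][0].round(1),"open",round(o["opening"]*1e3,1))
    if jaw is not None:
        for k in(-180,0,180):
            dd=(jaw+k-yaw+180)%360-180
            if abs(dd)<=360: print("  option: turn about tool x", -round(dd,1))
        d=(jaw-yaw+90)%180-90
    c=np.array([x,y,z])-p
    for dd in({d,d-180 if d>0 else d+180} if jaw is not None else {0}):
        R2=Ro.from_rotvec([0,0,np.radians(dd)]).as_matrix()@R
        print("  after turn",-round(dd,1),"shift tool mm",(R2.T@c*1e3).round(1))
def plq(px,py,yaw_deg,off=-.005):
    a=np.radians(yaw_deg); return px+off*np.cos(a),py+off*np.sin(a),yaw_deg+90
E
python3 - <<'E'
from pl import *
x,y,j=plq(.57,.2545,9.3); plan(x,y,.1,j); 
E
```

```text
t 0.1 pos [0.2135 0.5067 0.2307] jaw 67.2 tilt 0.07 q6 90.0 q1 67.2 open 85.3
  option: turn about tool x 147.9
  option: turn about tool x -32.1
  option: turn about tool x 147.9
  after turn -32.1 shift tool mm [ 131.  -306.1 -306.3]
  after turn 147.9 shift tool mm [130.3 306.1 306.6]
```

Request:
{"op": "carry_out", "data": {
  "increments": [
    [-10.7,0,0,0,0,0,60],
    [-10.7,0,0,0,0,0,60],
    [-10.7,0,0,0,0,0,60],
    [0,0,0,0,-38,-38,60],
    [0,0,0,0,-38,-38,60],
    [0,0,0,0,-38,-38,60],
    [0,0,0,0,-38,-38,60],
    [0,0,0,0,-38,-38,60],
    [0,0,0,0,-38,-38,60],
    [0,0,0,0,-38,-38,60],
    [0,0,0,0,-38,-38,60],
    [0,0,0,40,0,0,60]
  ],
  "squeeze": 40
}}

```text
time: 1.6
ee_pos: [0.5663, 0.2537, 0.1926]
tcp_rot: [-81.0, 89.7, 18.1]
wrist_force: [1.0, 0.4, -0.0]
opening: 0.0512
```

```bash
python3 - <<'E'
from pl import *
x,y,j=plq(.57,.2545,9.3); plan(x,y,.1,j)
from h import *
im=shot("top","t1.png",(180,170),(100,130),4.6);cv2.imwrite("pics/t1.png",im)
im=vision.camera("side");cv2.imwrite("pics/s1.png",im[:,:,::-1])
E
```

```text
t 1.6 pos [0.5663 0.2537 0.1926] jaw 99.0 tilt 0.26 q6 15.1 q1 24.2 open 51.2
  option: turn about tool x 179.7
  option: turn about tool x -0.3
  option: turn about tool x 179.7
  after turn -0.3 shift tool mm [92.6  1.6  0.1]
  after turn 179.7 shift tool mm [92.6 -0.8 -0.2]
```

View pics/t1.png

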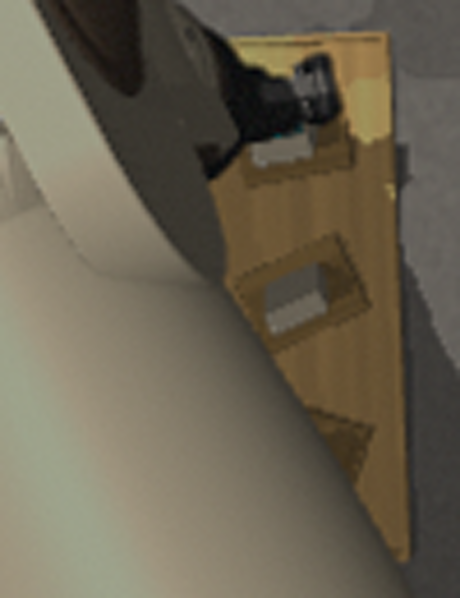

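View pics/s1.png

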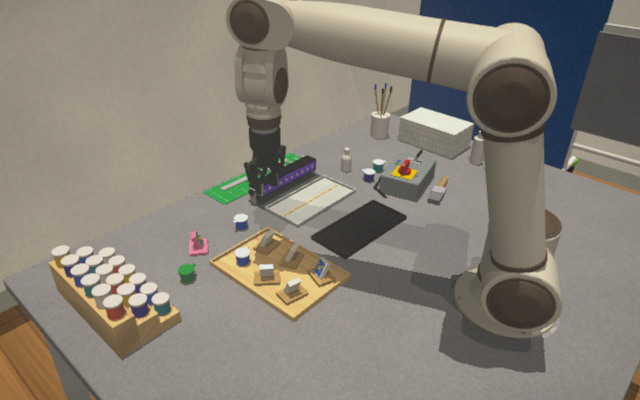

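Request:
{"op": "carry_out", "data": {
  "increments": [
    [0,0,0,50,1.5,0,60],
    [0,0,0,40,0,0,60],
    [0,0,0,30,0,0,60],
    [0,0,0,20,0,0,60],
    [0,0,0,0,0,0,60]
  ]
}}

```text
time: 2.33
ee_pos: [0.5603, 0.2556, 0.0508]
tcp_rot: [104.4, 89.9, -156.3]
wrist_force: [-0.2, 0.4, 0.2]
opening: 0.0514
```

```bash
python3 - <<'E'
from pl import *
x,y,j=plq(.57,.2545,9.3); plan(x,y,.018,j)
from h import *
im=shot("side","s2.png",(190,200),(160,110),5);cv2.imwrite("pics/s2.png",im)
E
```

```text
t 2.33 pos [0.5603 0.2556 0.0508] jaw 99.3 tilt 0.1 q6 15.2 q1 24.5 open 51.4
  option: turn about tool x 180.0
  option: turn about tool x -0.0
  option: turn about tool x 180.0
  after turn -0.0 shift tool mm [32.8 -4.5 -2.6]
  after turn 180.0 shift tool mm [32.8  4.3  2.6]
```

View pics/s2.png

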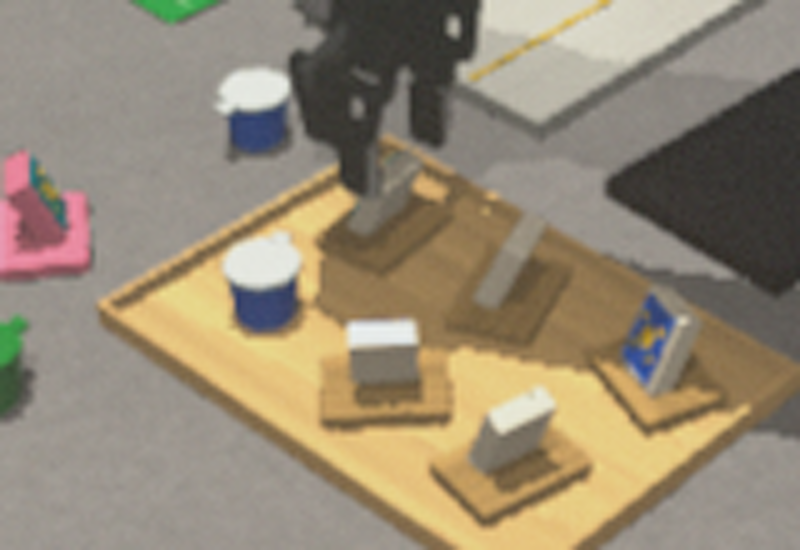

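Request:
{"op": "carry_out", "data": {
  "increments": [
    [0,0,0,0,-4.5,-2.6,60],
    [0,0,0,12,0,0,60],
    [0,0,0,0,0,0,60],
    [0,0,0,0,0,0,60]
  ]
}}

```text
time: 2.88
ee_pos: [0.5658, 0.2535, 0.0392]
tcp_rot: [102.9, 90.0, -157.9]
wrist_force: [-0.1, 0.4, 0.4]
opening: 0.0514
```

```bash
python3 - <<'E'
from pl import *
x,y,j=plq(.57,.2545,9.3); plan(x,y,.018,j)
E
```

```text
t 2.88 pos [0.5658 0.2535 0.0392] jaw 99.2 tilt 0.02 q6 14.9 q1 24.1 open 51.4
  option: turn about tool x 179.9
  option: turn about tool x -0.1
  option: turn about tool x 179.9
  after turn -0.1 shift tool mm [21.2  0.7  0.3]
  after turn 179.9 shift tool mm [21.2 -0.7 -0.3]
```

Request:
{"op": "carry_out", "data": {
  "increments": [
    [0,0,0,11,0,0,60],
    [0,0,0,10,0,0,60],
    [0,0,0,0,0,0,60],
    [0,0,0,0,0,0,30],
    [0,0,0,0,0,0,30],
    [0,0,0,0,0,0,30],
    [0,0,0,0,0,0,30],
    [0,0,0,0,0,0,30]
  ]
}}

```text
time: 3.88
ee_pos: [0.566, 0.2536, 0.0185]
tcp_rot: [-77.8, 90.0, 21.5]
wrist_force: [-0.1, 0.3, 0.9]
opening: 0.0338
```

```bash
python3 - <<'E'
from pl import *
x,y,j=plq(.57,.2545,9.3); plan(x,y,.018,j)
from h import *
im=shot("side","s3.png",(190,200),(160,110),5);cv2.imwrite("pics/s3.png",im)
E
```

```text
t 3.88 pos [0.566  0.2536 0.0185] jaw 99.2 tilt 0.02 q6 14.9 q1 24.1 open 33.8
  option: turn about tool x 179.9
  option: turn about tool x -0.1
  option: turn about tool x 179.9
  after turn -0.1 shift tool mm [0.5 0.9 0.2]
  after turn 179.9 shift tool mm [ 0.5 -0.9 -0.2]
```

View pics/s3.png

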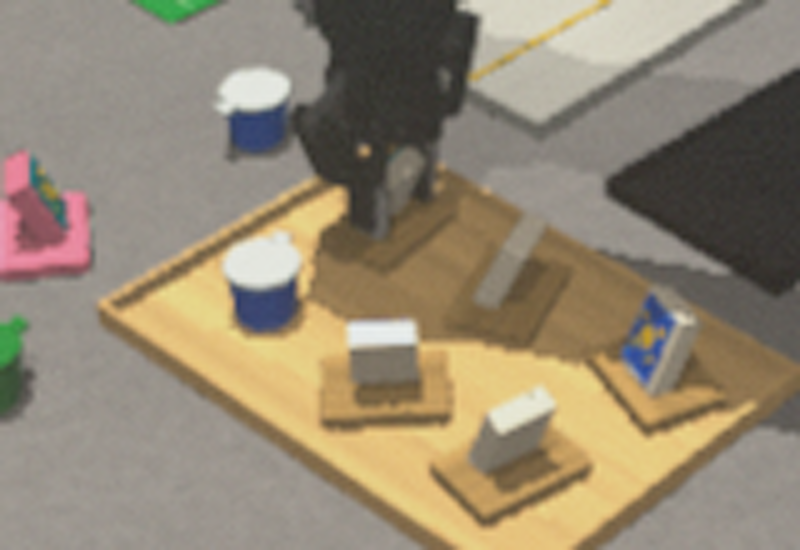

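Request:
{"op": "carry_out", "data": {
  "increments": [
    [0,0,0,-15,0,0,30],
    [0,0,0,-35,0,0,30],
    [0,0,0,-40,0,0,30],
    [0,0,0,-20,0,0,30],
    [7.8,0,0,0,0,0,30],
    [0,0,0,0,0,0,30],
    [0,0,0,0,0,0,30]
  ]
}}

```text
time: 4.8
ee_pos: [0.5657, 0.2535, 0.1283]
tcp_rot: [113.9, 90.0, -154.5]
wrist_force: [-0.3, 0.1, -1.9]
opening: 0.0334
```

```bash
cat >> pl.py <<'E'
SX,SY,SW=.6495,-.0096,1.36
def slot(s,off): 
    a=np.radians(SW); return SX-s*np.sin(a)+off*np.cos(a),SY+s*np.cos(a)+off*np.sin(a)
E
python3 - <<'E'
from pl import *
x,y=slot(-.08,-.0041);print(x,y); plan(x,y,.018,91.36)
from h import *
im=shot("side","s4.png",(190,130),(160,110),5);cv2.imwrite("pics/s4.png",im)
E
```

```text
0.6472998948738712 -0.08967477466364787
t 4.8 pos [0.5657 0.2535 0.1283] jaw 91.6 tilt 0.03 q6 22.5 q1 24.1 open 33.4
  option: turn about tool x -179.8
  option: turn about tool x 0.2
  option: turn about tool x -179.8
  after turn 0.2 shift tool mm [ 110.3  -73.5 -345. ]
  after turn -179.8 shift tool mm [110.2  73.4 345. ]
```

View pics/s4.png

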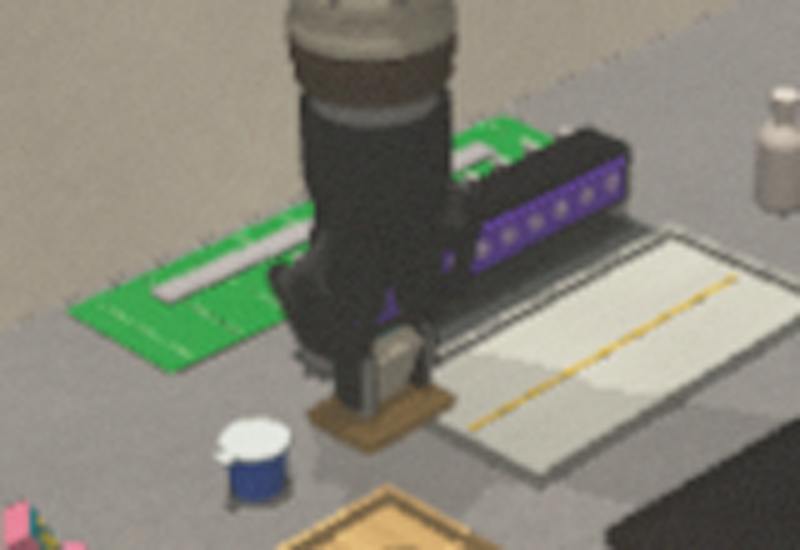

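Request:
{"op": "carry_out", "data": {
  "increments": [
    [0,0,0,0,-5,-25,30],
    [0,0,0,0,-9,-45,30],
    [0,0,0,0,-10,-45,30],
    [0,0,0,0,-10,-45,30],
    [0,0,0,0,-10,-45,30],
    [0,0,0,0,-10,-45,30],
    [0,0,0,0,-10,-45,30],
    [0,0,0,0,-6,-30,30],
    [0,0,0,0,-3.5,-20,30],
    [0,0,0,60,0,0,30],
    [0,0,0,0,0,0,30],
    [0,0,0,0,0,0,30]
  ]
}}

```text
time: 6.35
ee_pos: [0.6485, -0.089, 0.0701]
tcp_rot: [-94.9, 89.9, -3.4]
wrist_force: [1.0, -0.8, -0.3]
opening: 0.0336
```

```bash
python3 - <<'E'
from pl import *
x,y=slot(-.08,-.0041);plan(x,y,.018,91.36)
E
```

```text
t 6.35 pos [ 0.6485 -0.089   0.0701] jaw 91.5 tilt 0.06 q6 -9.3 q1 -7.8 open 33.6
  option: turn about tool x -179.8
  option: turn about tool x 0.2
  option: turn about tool x -179.8
  after turn 0.2 shift tool mm [52.1  1.3 -0.7]
  after turn -179.8 shift tool mm [52.1 -1.2  0.7]
```

Request:
{"op": "carry_out", "data": {
  "increments": [
    [0.2,0,0,25,1.2,-0.7,30],
    [0,0,0,15,0,0,30],
    [0,0,0,8,0,0,30],
    [0,0,0,0,0,0,30],
    [0,0,0,3,0,0,30],
    [0,0,0,0,0,0,30]
  ]
}}

```text
time: 7.1
ee_pos: [0.6477, -0.0903, 0.0185]
tcp_rot: [-95.5, 89.9, -4.2]
wrist_force: [0.9, -0.5, 2.2]
opening: 0.0336
```

```bash
python3 - <<'E'
from pl import *
x,y=slot(-.08,-.0041);plan(x,y,.018,91.36)
E
```

```text
t 7.1 pos [ 0.6477 -0.0903  0.0185] jaw 91.3 tilt 0.12 q6 -9.2 q1 -7.9 open 33.6
  option: turn about tool x 179.9
  option: turn about tool x -0.1
  option: turn about tool x 179.9
  after turn -0.1 shift tool mm [0.5 0.4 0.6]
  after turn 179.9 shift tool mm [ 0.5 -0.4 -0.6]
```

Placed. Release, lift, and head towards the indigo, looking first with the arm clear.

Request:
{"op": "carry_out", "data": {
  "increments": [
    [0,0,0,0,0,0,60],
    [0,0,0,0,0,0,60],
    [0,0,0,0,0,0,60],
    [0,0,0,-15,0,0,60],
    [0,0,0,-40,0,0,60],
    [0,0,0,-50,0,0,60],
    [0,0,0,0,40,0,60],
    [0,0,0,0,50,0,60],
    [0,0,0,0,50,0,60],
    [0,0,0,0,50,0,60],
    [0,0,0,0,0,0,60]
  ]
}}

```text
time: 8.48
ee_pos: [0.4547, -0.0944, 0.1239]
tcp_rot: [-105.2, 89.9, -13.9]
wrist_force: [1.5, -0.4, 0.7]
opening: 0.051
```

```bash
python3 - <<'E'
from pl import *
from h import *
plan(*plq(.4712,.3446,-41.3)[:2],.1,48.7)
im=vision.camera("top")[:,:,::-1];cv2.imwrite("pics/t5.png",im)
im=vision.camera("side")[:,:,::-1];cv2.imwrite("pics/s5.png",im)
E
```

```text
t 8.47 pos [ 0.4547 -0.0944  0.1239] jaw 91.2 tilt 0.09 q6 -12.9 q1 -11.7 open 51.0
  option: turn about tool x -137.5
  option: turn about tool x 42.5
  option: turn about tool x -137.5
  after turn -137.5 shift tool mm [  24.4 -282.3 -340.7]
  after turn 42.5 shift tool mm [ 23.3 282.3 340.7]
```

View pics/t5.png

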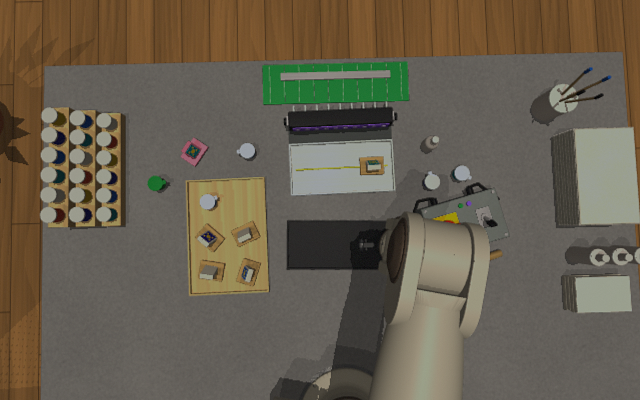

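View pics/s5.png

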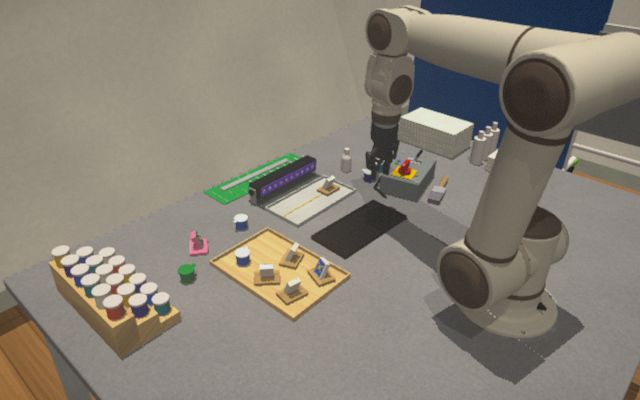

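```bash
python3 - <<'E'
from h import *
im=cv2.imread("pics/t5.png"); a=im
o=(180,170);cr=crop(im,o,(100,130),4.2)
for p in((.57,.2545,.1624),(.4712,.3446,-.7214),(.3787,.2451,1.1964)): draw(cr,wire(*p,.004),o,4.2)
o=(340,140);c2=crop(im,o,(60,70),5.5);r=np.radians
draw(c2,wire(.6514,-.0896,r(1.36),.004),o,5.5)
b=np.zeros((600,760,3),np.uint8);b[:cr.shape[0],:cr.shape[1]]=cr;b[:c2.shape[0],425:425+c2.shape[1]]=c2
cv2.imwrite("pics/m5.png",b)
E
```

```text
(no output)
```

View pics/m5.png

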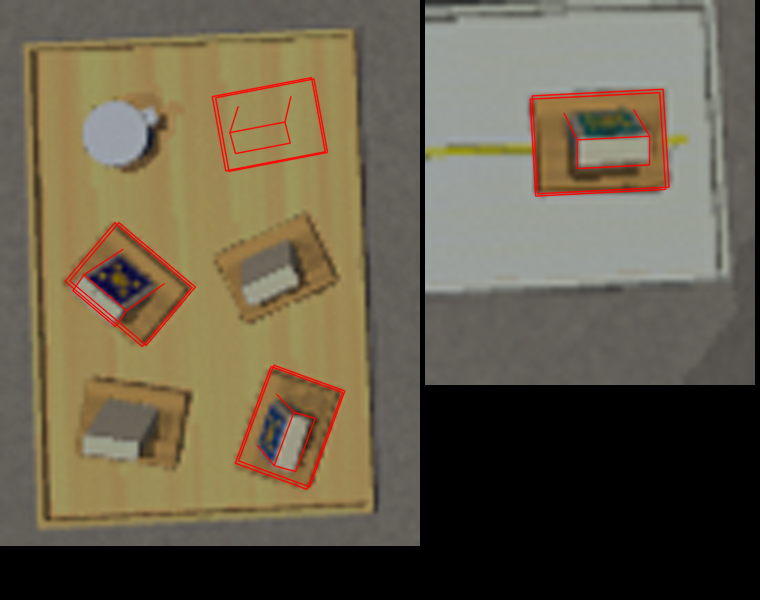

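Request:
{"op": "carry_out", "data": {
  "increments": [
    [10.6,0,0,0,0,0,60],
    [10.6,0,0,0,0,0,60],
    [10.6,0,0,0,0,0,60],
    [10.6,0,0,0,0,0,60],
    [0,0,0,0,28,34,60],
    [0,0,0,0,38,46,60],
    [0,0,0,0,38,46,60],
    [0,0,0,0,38,46,60],
    [0,0,0,0,38,46,60],
    [0,0,0,0,38,46,60],
    [0,0,0,0,38,46,60],
    [0,0,0,0,26,30,60]
  ]
}}

```text
time: 10.07
ee_pos: [0.4687, 0.3508, 0.122]
tcp_rot: [19.4, 90.0, 68.3]
wrist_force: [0.9, -0.4, 0.4]
opening: 0.0514
```

Request:
{"op": "carry_out", "data": {
  "increments": [
    [0,0,0,30,0,0,60],
    [0,0,0,10,0,0,60],
    [0,0,0,0,0,0,60],
    [0,0,0,0,0,0,60]
  ]
}}

```text
time: 10.58
ee_pos: [0.469, 0.3472, 0.0834]
tcp_rot: [-12.1, 89.9, 36.7]
wrist_force: [0.6, 0.7, 1.2]
opening: 0.0511
```

```bash
python3 - <<'E'
from pl import *
plan(*plq(.4712,.3446,-41.3)[:2],.018,48.7)
E
```

```text
t 10.57 pos [0.469  0.3472 0.0834] jaw 48.8 tilt 0.08 q6 77.7 q1 36.5 open 51.1
  option: turn about tool x -179.9
  option: turn about tool x 0.1
  option: turn about tool x -179.9
  after turn 0.1 shift tool mm [65.4  1.6 -0.6]
  after turn -179.9 shift tool mm [65.4 -1.6  0.4]
```

Request:
{"op": "carry_out", "data": {
  "increments": [
    [0,0,0,20,1.6,-0.6,60],
    [0,0,0,25,0,0,60],
    [0,0,0,12,0,0,60],
    [0,0,0,7,0,0,60],
    [0,0,0,0,0,0,60],
    [0,0,0,0,0,0,30],
    [0,0,0,0,0,0,30],
    [0,0,0,0,0,0,30],
    [0,0,0,0,0,0,30],
    [0,0,0,0,0,0,30]
  ]
}}

```text
time: 11.82
ee_pos: [0.4673, 0.3483, 0.0194]
tcp_rot: [-13.8, 89.9, 35.1]
wrist_force: [0.2, -0.2, 6.0]
opening: 0.0331
```

```bash
python3 - <<'E'
from pl import *
x,y,_=plq(.4712,.3446,-41.3)
plan(x,y,.018,48.7)
from h import *
im=shot("side","s6.png",(190,200),(160,110),5);cv2.imwrite("pics/s6.png",im)
o,p,R=pose(); a=np.radians(-41.3);print("offset along plaque x",(p[:2]-[.4712,.3446])@[np.cos(a),np.sin(a)])
E
```

```text
t 11.82 pos [0.4673 0.3483 0.0194] jaw 48.9 tilt 0.11 q6 77.8 q1 36.7 open 33.1
  option: turn about tool x -179.8
  option: turn about tool x 0.2
  option: turn about tool x -179.8
  after turn 0.2 shift tool mm [ 1.4 -0.3 -0.2]
  after turn -179.8 shift tool mm [1.4 0.3 0.2]
offset along plaque x -0.005379021450119508
```

View pics/s6.png

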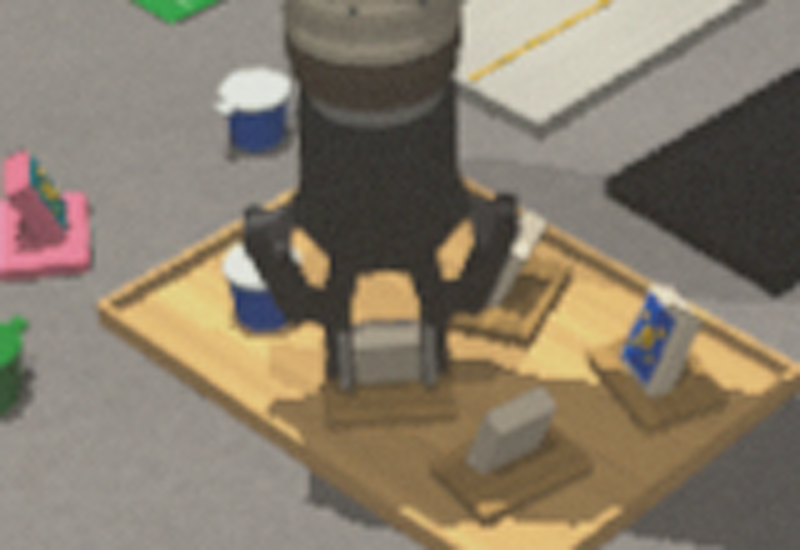

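Request:
{"op": "carry_out", "data": {
  "increments": [
    [0,0,0,-15,0,0,30],
    [0,0,0,-35,0,0,30],
    [0,0,0,-40,0,0,30],
    [0,0,0,-20,0,0,30],
    [-10.6,0,0,0,0,0,30],
    [-10.6,0,0,0,0,0,30],
    [-10.6,0,0,0,0,0,30],
    [-10.6,0,0,0,0,0,30],
    [0,0,0,0,0,0,30]
  ]
}}

```text
time: 13.0
ee_pos: [0.4666, 0.3478, 0.1289]
tcp_rot: [-49.8, 90.0, 41.4]
wrist_force: [-0.3, 0.2, -1.4]
opening: 0.0334
```

```bash
python3 - <<'E'
from pl import *
x,y=slot(0,-.0053);print(x,y); plan(x,y,.019,91.36)
E
```

```text
0.6442014929939054 -0.009725791519456316
t 13.0 pos [0.4666 0.3478 0.1289] jaw 91.2 tilt 0.0 q6 35.5 q1 36.7 open 33.4
  option: turn about tool x 179.8
  option: turn about tool x -0.2
  option: turn about tool x 179.8
  after turn -0.2 shift tool mm [ 109.8 -169.  -361.6]
  after turn 179.8 shift tool mm [109.9 169.  361.6]
```

Request:
{"op": "carry_out", "data": {
  "increments": [
    [0,0,0,0,-10,-22,30],
    [0,0,0,0,-21,-45,30],
    [0,0,0,0,-21,-45,30],
    [0,0,0,0,-21,-45,30],
    [0,0,0,0,-21,-45,30],
    [0,0,0,0,-21,-45,30],
    [0,0,0,0,-21,-45,30],
    [0,0,0,0,-21,-45,30],
    [0,0,0,0,-12,-24,30],
    [0,0,0,60,0,0,30],
    [0,0,0,0,0,0,30],
    [0,0,0,0,0,0,30]
  ]
}}

```text
time: 14.5
ee_pos: [0.6439, -0.0091, 0.0702]
tcp_rot: [-92.1, 89.9, -1.0]
wrist_force: [-0.3, 1.1, -0.4]
opening: 0.0334
```

```bash
python3 - <<'E'
from pl import *
x,y=slot(0,-.0053);plan(x,y,.019,91.36)
E
```

```text
t 14.5 pos [ 0.6439 -0.0091  0.0702] jaw 91.2 tilt 0.06 q6 -2.0 q1 -0.8 open 33.4
  option: turn about tool x 179.8
  option: turn about tool x -0.2
  option: turn about tool x 179.8
  after turn -0.2 shift tool mm [51.2 -0.2 -0.7]
  after turn 179.8 shift tool mm [51.2  0.3  0.7]
```

Request:
{"op": "carry_out", "data": {
  "increments": [
    [-0.2,0,0,25,0,-0.5,30],
    [0,0,0,15,0,0,30],
    [0,0,0,7,0,0,30],
    [0,0,0,3,0,0,30],
    [0,0,0,0,0,0,30],
    [0,0,0,0,0,0,30]
  ]
}}

```text
time: 15.25
ee_pos: [0.644, -0.0098, 0.0194]
tcp_rot: [-85.2, 89.9, 6.2]
wrist_force: [-2.1, 0.7, 5.9]
opening: 0.034
```

```bash
python3 - <<'E'
from pl import *
x,y=slot(0,-.0053);plan(x,y,.019,91.36)
E
```

```text
t 15.25 pos [ 0.644  -0.0098  0.0194] jaw 91.5 tilt 0.08 q6 -2.3 q1 -0.9 open 34.0
  option: turn about tool x -179.9
  option: turn about tool x 0.1
  option: turn about tool x -179.9
  after turn 0.1 shift tool mm [ 0.4 -0.2  0. ]
  after turn -179.9 shift tool mm [ 0.4  0.2 -0. ]
```

Request:
{"op": "carry_out", "data": {
  "increments": [
    [0,0,0,0,0,0,60],
    [0,0,0,0,0,0,60],
    [0,0,0,0,0,0,60],
    [0,0,0,-15,0,0,60],
    [0,0,0,-40,0,0,60],
    [0,0,0,-50,0,0,60],
    [0,0,0,0,40,0,60],
    [0,0,0,0,50,0,60],
    [0,0,0,0,50,0,60],
    [0,0,0,0,50,0,60],
    [0,0,0,0,0,0,60]
  ]
}}

```text
time: 16.62
ee_pos: [0.4514, -0.0148, 0.1249]
tcp_rot: [-95.0, 89.9, -3.5]
wrist_force: [0.1, 0.0, 0.6]
opening: 0.0514
```

```bash
cat > chk.py <<'E'
import sys
from h import *
def chk(f,crate=(),st=(),dl=()):
    im=np.ascontiguousarray(vision.camera("top")[:,:,::-1]);cv2.imwrite("pics/full_"+f,im)
    o=(180,170);cr=crop(im,o,(100,130),3.2)
    for p in crate: draw(cr,wire(p[0],p[1],np.radians(p[2]),.004),o,3.2)
    o=(275,95);c2=crop(im,o,(135,185),3.2)
    for p in list(st)+list(dl): draw(c2,wire(p[0],p[1],np.radians(p[2]),.004),o,3.2)
    b=np.zeros((592,752,3),np.uint8);b[:cr.shape[0],:cr.shape[1]]=cr;b[:c2.shape[0],320:]=c2
    cv2.imwrite("pics/"+f,b)
E
python3 - <<'E'
from pl import *
from chk import chk
plan(*plq(.3787,.2451,68.5)[:2],.083,158.5)
chk("m7.png",[(.3787,.2451,68.5)],[(.6514,-.0896,1.36),(.6495,-.0096,1.36)])
E
```

```text
t 16.62 pos [ 0.4514 -0.0148  0.1249] jaw 91.4 tilt 0.1 q6 -3.3 q1 -1.9 open 51.4
  option: turn about tool x 112.9
  option: turn about tool x -67.1
  option: turn about tool x 112.9
  after turn 112.9 shift tool mm [  41.5  210.2 -162.9]
  after turn -67.1 shift tool mm [  42.2 -210.1  162.9]
```

View pics/m7.png

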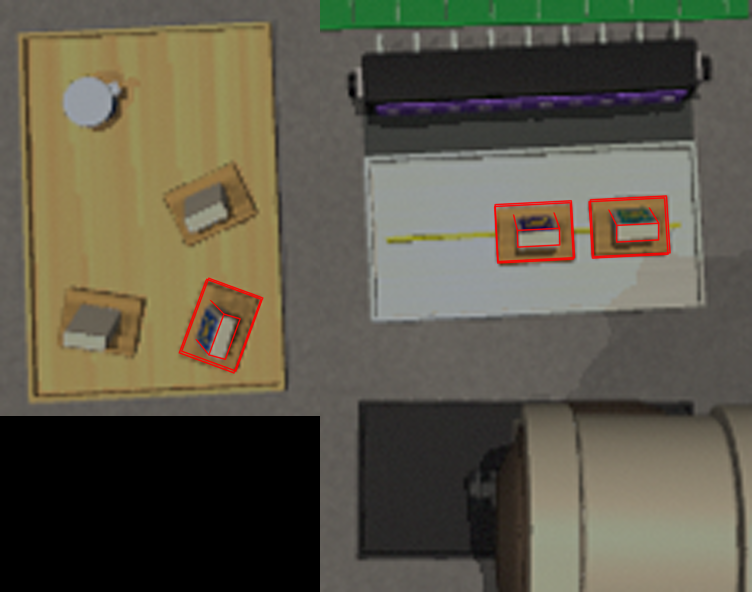

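Request:
{"op": "carry_out", "data": {
  "increments": [
    [-9.6,0,0,0,0,0,60],
    [-9.6,0,0,0,0,0,60],
    [-9.6,0,0,0,0,0,60],
    [-9.6,0,0,0,0,0,60],
    [-9.6,0,0,0,0,0,60],
    [-9.6,0,0,0,0,0,60],
    [-9.5,0,0,0,0,0,60],
    [0,0,0,0,0,0,60]
  ]
}}

```text
time: 17.68
ee_pos: [0.4547, -0.0147, 0.1237]
tcp_rot: [-162.2, 90.0, -3.7]
wrist_force: [0.5, 0.1, -0.3]
opening: 0.0509
```

Request:
{"op": "carry_out", "data": {
  "increments": [
    [0,0,0,0,-20,15,60],
    [0,0,0,0,-35,27,60],
    [0,0,0,0,-35,27,60],
    [0,0,0,0,-35,27,60],
    [0,0,0,0,-35,27,60],
    [0,0,0,0,-30,25,60],
    [0,0,0,0,-20,15,60],
    [0,0,0,25,0,0,60],
    [0,0,0,17,0,0,60],
    [0,0,0,0,0,0,60],
    [0,0,0,0,0,0,60]
  ]
}}

```text
time: 19.05
ee_pos: [0.3791, 0.2403, 0.082]
tcp_rot: [-126.2, 90.0, 32.2]
wrist_force: [-0.3, 0.7, 0.2]
opening: 0.0514
```

```bash
python3 - <<'E'
from pl import *
plan(*plq(.3787,.2451,68.5)[:2],.018,158.5)
E
```

```text
t 19.05 pos [0.3791 0.2403 0.082 ] jaw 158.5 tilt 0.04 q6 -36.1 q1 32.4 open 51.4
  option: turn about tool x 180.0
  option: turn about tool x -0.0
  option: turn about tool x 180.0
  after turn -0.0 shift tool mm [64.   0.7  2.2]
  after turn 180.0 shift tool mm [64.  -0.7 -2.2]
```

Request:
{"op": "carry_out", "data": {
  "increments": [
    [0,0,0,20,0.7,2,60],
    [0,0,0,25,0,0,60],
    [0,0,0,12,0,0,60],
    [0,0,0,7,0,0,60],
    [0,0,0,0,0,0,60],
    [0,0,0,0,0,0,30],
    [0,0,0,0,0,0,30],
    [0,0,0,0,0,0,30],
    [0,0,0,0,0,0,30],
    [0,0,0,0,0,0,30]
  ]
}}

```text
time: 20.3
ee_pos: [0.377, 0.2408, 0.0184]
tcp_rot: [-117.0, 89.9, 41.5]
wrist_force: [-1.9, -1.2, 6.3]
opening: 0.0341
```

```bash
python3 - <<'E'
from pl import *
x,y,_=plq(.3787,.2451,68.5)
plan(x,y,.018,158.5)
from h import *
im=shot("side","s8.png",(190,200),(160,110),5);cv2.imwrite("pics/s8.png",im)
o,p,R=pose(); a=np.radians(68.5);print("offset along plaque x",(p[:2]-[.3787,.2451])@[np.cos(a),np.sin(a)])
E
```

```text
t 20.3 pos [0.377  0.2408 0.0184] jaw 158.6 tilt 0.08 q6 -36.0 q1 32.6 open 34.1
  option: turn about tool x -179.9
  option: turn about tool x 0.1
  option: turn about tool x -179.9
  after turn 0.1 shift tool mm [ 0.4  0.4 -0. ]
  after turn -179.9 shift tool mm [ 0.4 -0.4  0. ]
offset along plaque x -0.004617752801891408
```

View pics/s8.png

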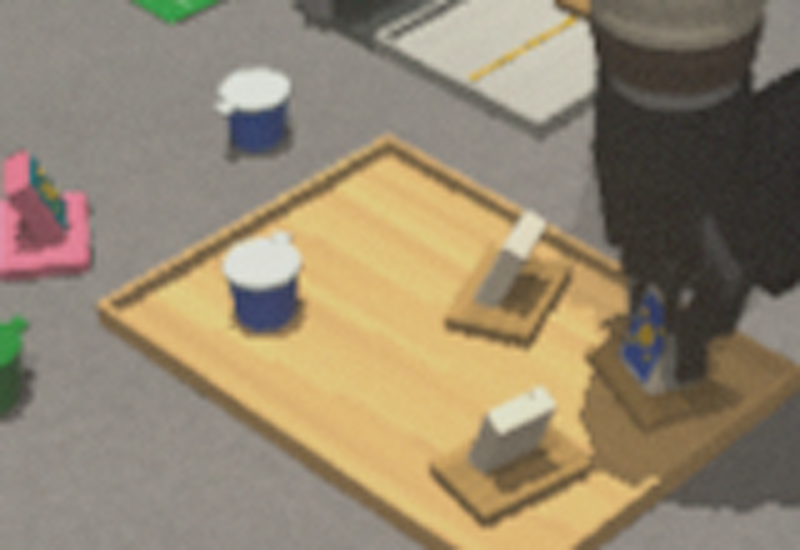

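Grip good and the coat is clear of the finger. Turn back by 67° (tool x +67.2).

Request:
{"op": "carry_out", "data": {
  "increments": [
    [0,0,0,-15,0,0,30],
    [0,0,0,-35,0,0,30],
    [0,0,0,-40,0,0,30],
    [0,0,0,-20,0,0,30],
    [9.6,0,0,0,0,0,30],
    [9.6,0,0,0,0,0,30],
    [9.6,0,0,0,0,0,30],
    [9.6,0,0,0,0,0,30],
    [9.6,0,0,0,0,0,30],
    [9.6,0,0,0,0,0,30],
    [9.6,0,0,0,0,0,30],
    [0,0,0,0,0,0,30]
  ]
}}

```text
time: 21.85
ee_pos: [0.3767, 0.2405, 0.1281]
tcp_rot: [-67.8, 90.0, 23.6]
wrist_force: [0.0, -0.3, -1.2]
opening: 0.0338
```

```bash
python3 - <<'E'
from pl import *
x,y=slot(.08,-.0046);print(x,y); plan(x,y,.018,91.36)
E
```

```text
0.6430025558897094 0.07026828669774787
t 21.85 pos [0.3767 0.2405 0.1281] jaw 91.4 tilt 0.04 q6 31.1 q1 32.6 open 33.8
  option: turn about tool x -179.9
  option: turn about tool x 0.1
  option: turn about tool x -179.9
  after turn 0.1 shift tool mm [ 110.2 -262.1 -176.5]
  after turn -179.9 shift tool mm [110.  262.2 176.5]
```

Request:
{"op": "carry_out", "data": {
  "increments": [
    [0,0,0,0,-20,-13,30],
    [0,0,0,0,-35,-24,30],
    [0,0,0,0,-38,-26,30],
    [0,0,0,0,-38,-26,30],
    [0,0,0,0,-38,-26,30],
    [0,0,0,0,-38,-26,30],
    [0,0,0,0,-35,-22,30],
    [0,0,0,0,-20,-13.5,30],
    [0,0,0,60,0,0,30],
    [0,0,0,0,0,0,30],
    [0,0,0,0,0,0,30]
  ]
}}

```text
time: 23.22
ee_pos: [0.643, 0.0704, 0.0692]
tcp_rot: [-86.1, 89.9, 5.3]
wrist_force: [-0.6, -0.4, -0.8]
opening: 0.0337
```

```bash
python3 - <<'E'
from pl import *
x,y=slot(.08,-.0046);print(x,y); plan(x,y,.018,91.36)
E
```

```text
0.6430025558897094 0.07026828669774787
t 23.23 pos [0.643  0.0704 0.0692] jaw 91.5 tilt 0.06 q6 4.8 q1 6.2 open 33.7
  option: turn about tool x -179.9
  option: turn about tool x 0.1
  option: turn about tool x -179.9
  after turn 0.1 shift tool mm [51.2  0.  -0.1]
  after turn -179.9 shift tool mm [51.2  0.1  0.1]
```

Request:
{"op": "carry_out", "data": {
  "increments": [
    [0,0,0,25,0,0,30],
    [0,0,0,15,0,0,30],
    [0,0,0,7,0,0,30],
    [0,0,0,3,0,0,30],
    [0,0,0,0,0,0,30],
    [0,0,0,0,0,0,30]
  ]
}}

```text
time: 23.98
ee_pos: [0.6431, 0.0703, 0.0184]
tcp_rot: [-81.9, 89.9, 9.5]
wrist_force: [-1.8, -1.4, 5.8]
opening: 0.0335
```

```bash
python3 - <<'E'
from pl import *
x,y=slot(.08,-.0046);print(x,y); plan(x,y,.018,91.36)
E
```

```text
0.6430025558897094 0.07026828669774787
t 23.98 pos [0.6431 0.0703 0.0184] jaw 91.4 tilt 0.08 q6 4.9 q1 6.2 open 33.5
  option: turn about tool x 180.0
  option: turn about tool x -0.0
  option: turn about tool x 180.0
  after turn -0.0 shift tool mm [0.4 0.1 0. ]
  after turn 180.0 shift tool mm [ 0.4 -0.1 -0. ]
```

Request:
{"op": "carry_out", "data": {
  "increments": [
    [0,0,0,0,0,0,60],
    [0,0,0,0,0,0,60],
    [0,0,0,0,0,0,60],
    [0,0,0,-15,0,0,60],
    [0,0,0,-45,0,0,60],
    [0,0,0,-60,0,0,60],
    [0,0,0,-60,0,0,60],
    [0,0,0,0,40,0,60],
    [0,0,0,0,50,0,60],
    [0,0,0,0,50,0,60],
    [0,0,0,0,50,0,60],
    [0,0,0,0,0,0,60]
  ]
}}

```text
time: 25.48
ee_pos: [0.4504, 0.0657, 0.1993]
tcp_rot: [-81.5, 89.9, 9.9]
wrist_force: [1.2, -1.1, 0.7]
opening: 0.0512
```

```bash
python3 - <<'E'
from pl import *
from chk import chk
plan(.4797,-.2645,.15,15)
chk("m9.png",[],[(.6514,-.0896,1.36),(.6495,-.0096,1.36),(.6476,.0704,1.36)])
E
```

```text
t 25.48 pos [0.4504 0.0657 0.1993] jaw 91.4 tilt 0.14 q6 6.9 q1 8.3 open 51.2
  option: turn about tool x -103.6
  option: turn about tool x 76.4
  option: turn about tool x -103.6
  after turn 76.4 shift tool mm [  50.1 -326.4  -57.2]
  after turn -103.6 shift tool mm [ 48.5 326.6  57.2]
```

View pics/m9.png

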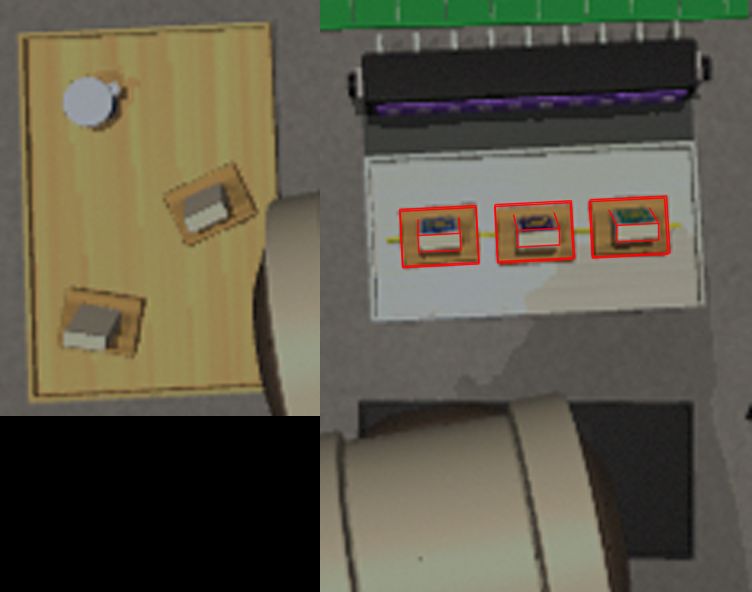

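Request:
{"op": "carry_out", "data": {
  "increments": [
    [9.55,0,0,0,0,0,60],
    [9.55,0,0,0,0,0,60],
    [9.55,0,0,0,0,0,60],
    [9.55,0,0,0,0,0,60],
    [9.55,0,0,0,0,0,60],
    [9.55,0,0,0,0,0,60],
    [9.55,0,0,0,0,0,60],
    [9.55,0,0,0,0,0,60],
    [0,0,0,0,-40,-7,60],
    [0,0,0,0,-50,-9,60],
    [0,0,0,0,-50,-9,60],
    [0,0,0,0,-50,-9,60]
  ]
}}

```text
time: 27.02
ee_pos: [0.4699, -0.1287, 0.1978]
tcp_rot: [-27.3, 89.9, -12.4]
wrist_force: [1.6, -1.2, -0.1]
opening: 0.0511
```

Request:
{"op": "carry_out", "data": {
  "increments": [
    [0,0,0,0,-50,-9,60],
    [0,0,0,0,-50,-9,60],
    [0,0,0,0,-36,-5,60],
    [0,0,0,25,0,0,60],
    [0,0,0,25,0,0,60],
    [0,0,0,0,0,0,60],
    [0,0,0,0,0,0,60]
  ]
}}

```text
time: 27.9
ee_pos: [0.4824, -0.2643, 0.1484]
tcp_rot: [-48.2, 89.9, -33.3]
wrist_force: [-0.3, 0.2, -0.1]
opening: 0.0512
```

```bash
python3 - <<'E'
from pl import *
plan(.4797,-.2645,.084,15)
from h import *
im=shot("side","s10.png",(340,110),(130,100),6);cv2.imwrite("pics/s10.png",im)
im=shot("top","t10.png",(400,130),(120,130),4.5);cv2.imwrite("pics/t10.png",im)
E
```

```text
t 27.9 pos [ 0.4824 -0.2643  0.1484] jaw 15.0 tilt 0.06 q6 46.3 q1 -28.7 open 51.2
  option: turn about tool x 180.0
  option: turn about tool x -0.0
  option: turn about tool x 180.0
  after turn -0.0 shift tool mm [64.4  0.6 -2.7]
  after turn 180.0 shift tool mm [64.4 -0.5  2.6]
```

View pics/s10.png

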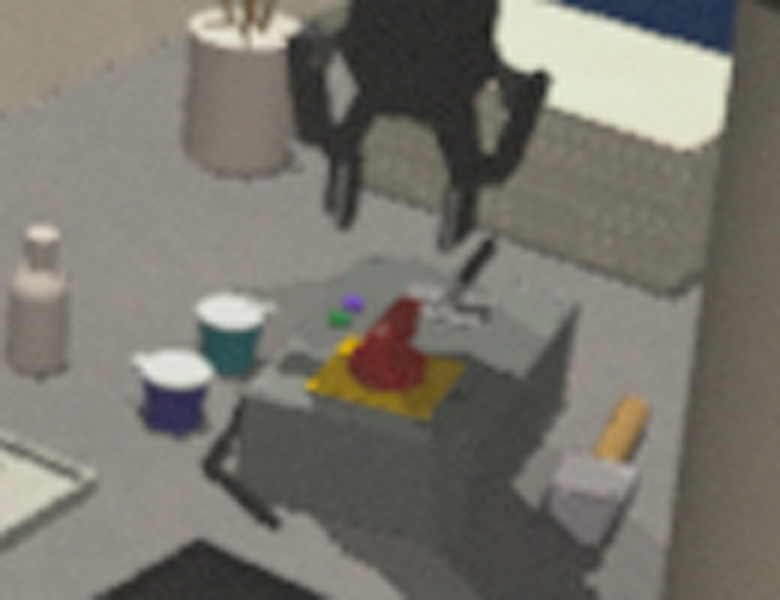

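View pics/t10.png

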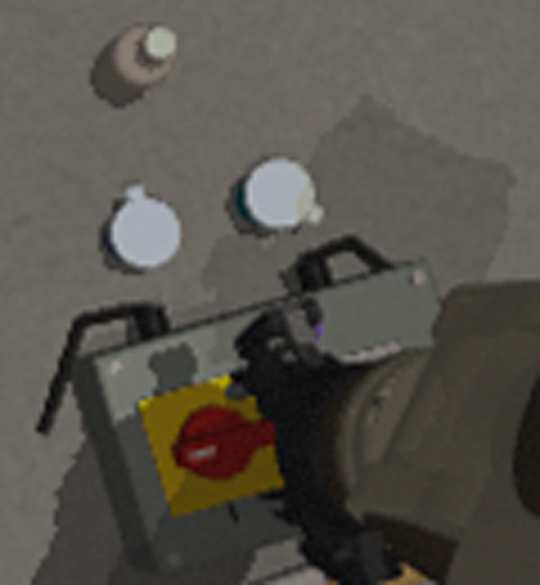

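```bash
python3 - <<'E'
from h import *
im=cv2.imread("pics/raw_s10.png");o=(370,140);s=9
cr=crop(im,o,(80,55),s)
p=[0.4926,-.3128,.2609]
c,sn=np.cos(p[2]),np.sin(p[2]);T=lambda x,y,z:[p[0]+c*x-sn*y,p[1]+sn*x+c*y,z]
b=lambda z:np.array([T(-.007,.022,z),T(-.007,.078,z),T(.007,.078,z),T(.007,.022,z),T(-.007,.022,z)])
draw(cr,[rect(*p,.13,.2,.065)[[0,1,2,3,0]],b(.08),b(.104),np.array([T(0,-.05,.065),T(-.0213,-.05,.109)])],o,s,"side",(255,0,255))
cv2.imwrite("pics/s10b.png",cr)
E
```

```text
(no output)
```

View pics/s10b.png

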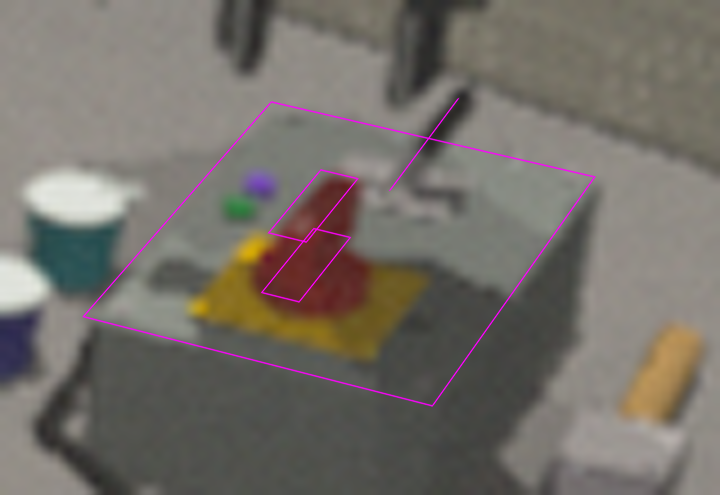

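Request:
{"op": "carry_out", "data": {
  "increments": [
    [0,0,0,20,0,-4,60],
    [0,0,0,25,0,0,60],
    [0,0,0,14,0,0,60],
    [0,0,0,5,0,0,60],
    [0,0,0,0,0,0,60],
    [0,0,0,0,0,0,10],
    [0,0,0,0,0,0,10],
    [0,0,0,0,0,0,10],
    [0,0,0,0,0,0,10],
    [0,0,0,0,0,0,10],
    [0,0,0,0,0,0,10]
  ],
  "squeeze": 40
}}

```text
time: 29.38
ee_pos: [0.4793, -0.2649, 0.0843]
tcp_rot: [-16.8, 89.8, -1.8]
wrist_force: [5.2, 2.4, 1.9]
opening: 0.0128
```

```bash
python3 - <<'E'
from pl import *
plan(.4785,-.2653,.084,15)
from h import *
im=shot("side","s11.png",(340,110),(130,100),6);cv2.imwrite("pics/s11.png",im)
print(sensors.get_obs()["wrist_force"],sensors.get_obs()["torque"])
E
```

```text
t 29.38 pos [ 0.4793 -0.2649  0.0843] jaw 15.0 tilt 0.19 q6 46.0 q1 -29.0 open 12.8
  option: turn about tool x 180.0
  option: turn about tool x -0.0
  option: turn about tool x 180.0
  after turn -0.0 shift tool mm [ 0.3 -0.2 -0.9]
  after turn 180.0 shift tool mm [0.3 0.2 0.9]
[5.29778887 2.21798389 0.88872292] [ 0.38730077 -0.94186247 -0.10582483]
```

View pics/s11.png

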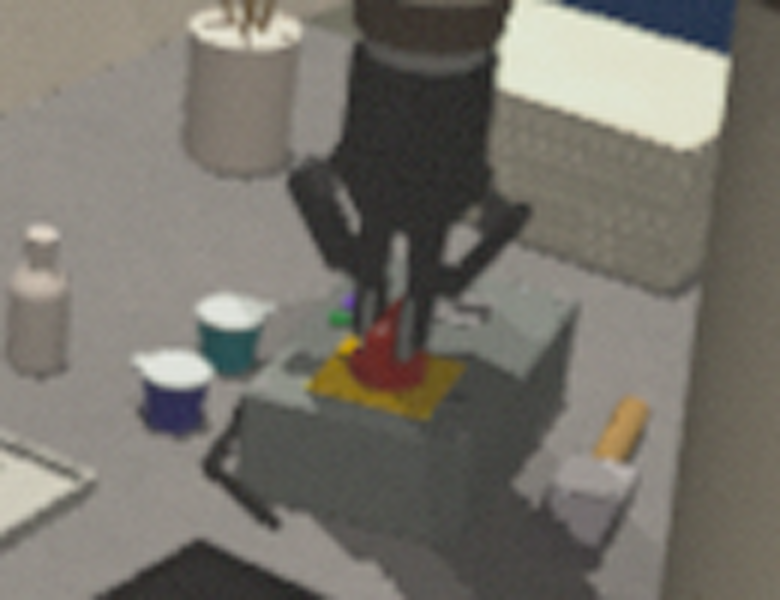

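Request:
{"op": "carry_out", "data": {
  "increments": [
    [8,0,0,0,0,0,10],
    [9,0,0,0,0,0,10],
    [9,0,0,0,0,0,10],
    [9,0,0,0,0,0,10],
    [9,0,0,0,0,0,10],
    [9,0,0,0,0,0,10]
  ]
}}

```text
time: 30.18
ee_pos: [0.4814, -0.2652, 0.0844]
tcp_rot: [33.5, 89.6, -4.8]
wrist_force: [17.2, -1.4, -4.1]
opening: 0.0127
```

Request:
{"op": "carry_out", "data": {
  "increments": [
    [9,0,0,0,0,0,10],
    [9,0,0,0,0,0,10],
    [9,0,0,0,0,0,10],
    [10,0,0,0,0,0,10],
    [0,0,0,0,0,0,10],
    [0,0,0,0,0,0,10]
  ]
}}

```text
time: 30.92
ee_pos: [0.4824, -0.2664, 0.0844]
tcp_rot: [57.8, 89.4, -17.2]
wrist_force: [21.9, -6.6, -8.8]
opening: 0.0134
```

```bash
python3 - <<'E'
from pl import *
plan(.4793,-.2649,.084,-75)
print(sensors.get_obs()["wrist_force"],sensors.get_obs()["torque"])
E
```

```text
t 30.93 pos [ 0.4824 -0.2664  0.0844] jaw -75.0 tilt 0.56 q6 136.0 q1 -29.0 open 13.4
  option: turn about tool x 180.0
  option: turn about tool x -0.0
  option: turn about tool x 180.0
  after turn -0.0 shift tool mm [ 0.4 -2.6 -2.2]
  after turn 180.0 shift tool mm [0.4 2.6 2.2]
[21.9066555  -6.61791854 -8.82662271] [-1.11577356 -4.3978863   0.00838643]
```

Request:
{"op": "carry_out", "data": {
  "increments": [
    [0,0,0,0,0,0,50],
    [0,0,0,0,0,0,50],
    [0,0,0,0,0,0,50],
    [0,0,0,-20,0,0,50],
    [0,0,0,-40,0,0,50],
    [0,0,0,-40,0,0,20],
    [0,0,0,0,0,0,0],
    [0,0,0,0,0,0,0]
  ]
}}

```text
time: 31.92
ee_pos: [0.4777, -0.2649, 0.1827]
tcp_rot: [-132.4, 90.0, 152.6]
wrist_force: [0.4, 0.7, -0.1]
opening: 0.0002
```

```bash
python3 - <<'E'
from pl import *
plan(.4793,-.2649,.084,-75)
from h import *
im=shot("side","s12.png",(340,110),(130,100),6);cv2.imwrite("pics/s12.png",im)
E
```

```text
t 31.93 pos [ 0.4777 -0.2649  0.1827] jaw -75.1 tilt 0.03 q6 136.0 q1 -29.0 open 0.2
  option: turn about tool x 179.9
  option: turn about tool x -0.1
  option: turn about tool x 179.9
  after turn -0.1 shift tool mm [98.7  1.6  0.4]
  after turn 179.9 shift tool mm [98.7 -1.5 -0.3]
```

View pics/s12.png

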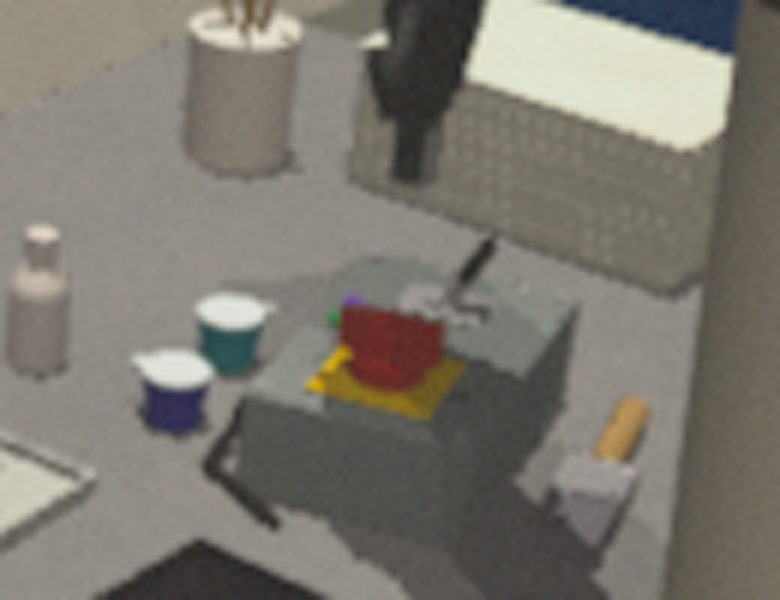

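```bash
python3 - <<'E'
from pl import *
H=np.array([.5057,-.3643]);b=np.array([np.cos(np.radians(15)),np.sin(np.radians(15))])
for s in(-.05,-.004,.05): print(s,H+s*b)
plan(*(H-.05*b),.09,-75)
E
```

```text
-0.05 [ 0.45740371 -0.37724095]
-0.004 [ 0.5018363  -0.36533528]
0.05 [ 0.55399629 -0.35135905]
t 31.98 pos [ 0.4775 -0.2648  0.1821] jaw -75.1 tilt 0.09 q6 136.0 q1 -29.0 open 0.0
  option: turn about tool x 179.9
  option: turn about tool x -0.1
  option: turn about tool x 179.9
  after turn -0.1 shift tool mm [ 92.1 -48.4 103.5]
  after turn 179.9 shift tool mm [  92.2   48.6 -103.3]
```

Request:
{"op": "carry_out", "data": {
  "increments": [
    [0,0,0,0,-16,34,0],
    [0,0,0,0,-16,35,0],
    [0,0,0,0,-16.5,34.5,0],
    [0,0,0,40,0,0,0],
    [0,0,0,35,0,0,0],
    [0,0,0,17,0,0,0],
    [0,0,0,0,0,0,0],
    [0,0,0,0,0,0,0]
  ]
}}

```text
time: 32.98
ee_pos: [0.4583, -0.3778, 0.0927]
tcp_rot: [35.4, 89.9, -39.6]
wrist_force: [0.1, 0.4, -0.0]
opening: 0.0
```

```bash
python3 - <<'E'
from pl import *
plan(.5018,-.3653,.09,-75)
from h import *
im=shot("side","s13.png",(340,110),(130,100),6);cv2.imwrite("pics/s13.png",im)
im=shot("top","t13.png",(400,130),(120,130),4.5);cv2.imwrite("pics/t13.png",im)
E
```

```text
t 32.98 pos [ 0.4583 -0.3778  0.0927] jaw -75.0 tilt 0.1 q6 125.5 q1 -39.5 open 0.0
  option: turn about tool x 180.0
  option: turn about tool x -0.0
  option: turn about tool x 180.0
  after turn -0.0 shift tool mm [ 2.7 45.3 -0.8]
  after turn 180.0 shift tool mm [  2.6 -45.3   0.8]
```

View pics/s13.png

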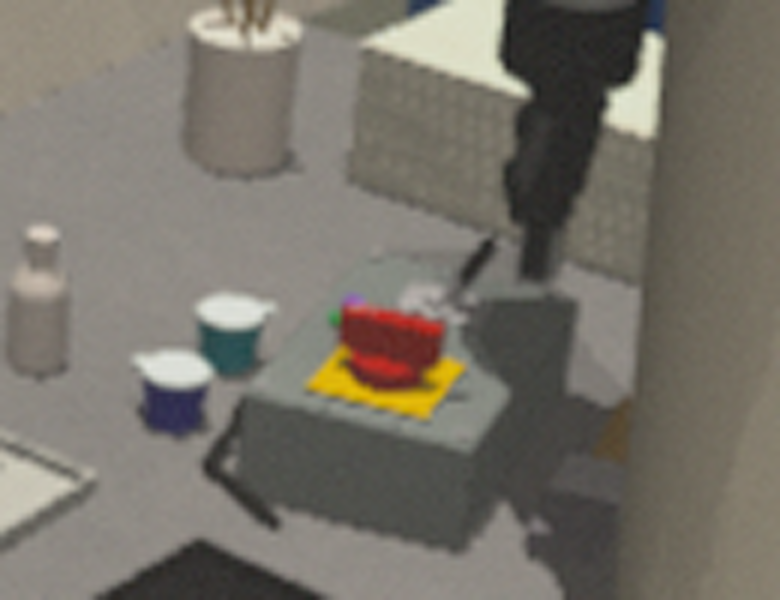

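View pics/t13.png

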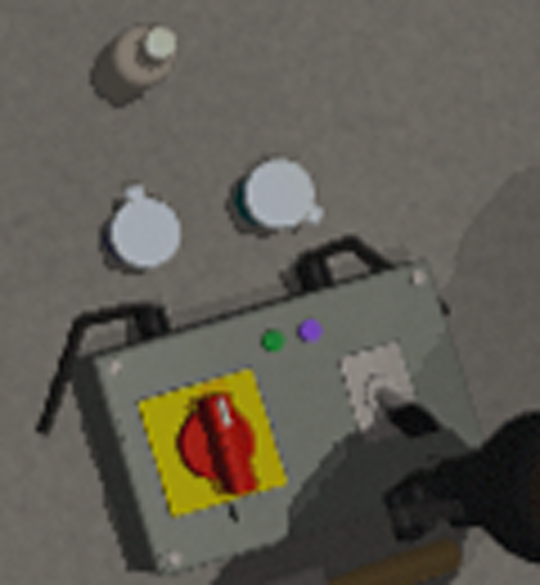

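```bash
python3 - <<'E'
from h import *
im=cv2.imread("pics/raw_t13.png");o=(275,95);c=crop(im,o,(135,110),5)
for p in((.6514,-.0896),(.6495,-.0096),(.6476,.0704)): draw(c,wire(*p,np.radians(1.36),.004),o,5)
cv2.imwrite("pics/m13.png",c)
E
```

```text
(no output)
```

View pics/m13.png

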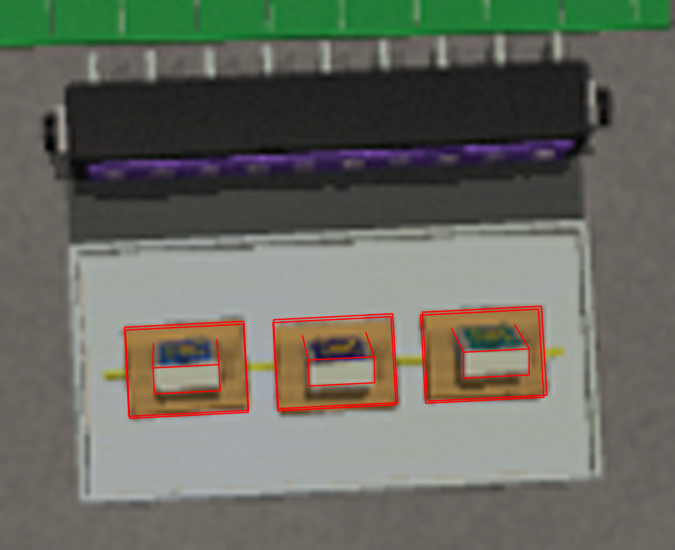

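Request:
{"op": "carry_out", "data": {
  "increments": [
    [0,0,0,2,12,-0.5,0],
    [0,0,0,0,12,0,0],
    [0,0,0,0,10,0,0],
    [0,0,0,0,8,0,0],
    [0,0,0,0,4,0,0],
    [0,0,0,0,0,0,0],
    [0,0,0,0,-20,0,0],
    [0,0,0,0,0,0,0]
  ]
}}

```text
time: 34.08
ee_pos: [0.4811, -0.3709, 0.0895]
tcp_rot: [-95.5, 90.0, -170.7]
wrist_force: [1.1, -0.2, -0.1]
opening: -0.0
```

```bash
python3 - <<'E'
from pl import *
plan(.5018,-.3653,.09,-75)
from h import *
im=shot("side","s14.png",(340,110),(130,100),6);cv2.imwrite("pics/s14.png",im)
im=vision.camera("top")[:,:,::-1][90:290,260:520];cv2.imwrite("pics/t14.png",cv2.resize(im,None,fx=3,fy=3,interpolation=cv2.INTER_CUBIC))
E
```

```text
t 34.08 pos [ 0.4811 -0.3709  0.0895] jaw -75.1 tilt 0.02 q6 127.5 q1 -37.6 open -0.0
  option: turn about tool x 179.9
  option: turn about tool x -0.1
  option: turn about tool x 179.9
  after turn -0.1 shift tool mm [-0.5 21.5 -0. ]
  after turn 179.9 shift tool mm [ -0.5 -21.5   0. ]
```

View pics/s14.png

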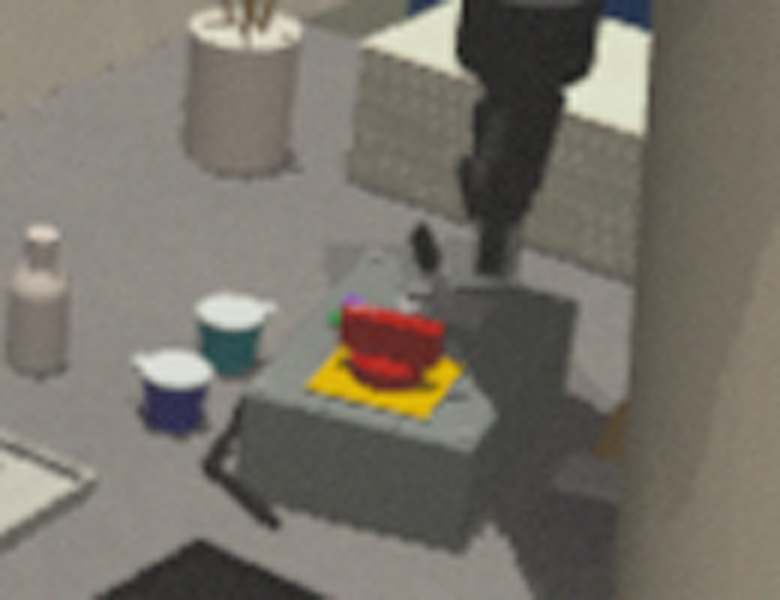

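View pics/t14.png

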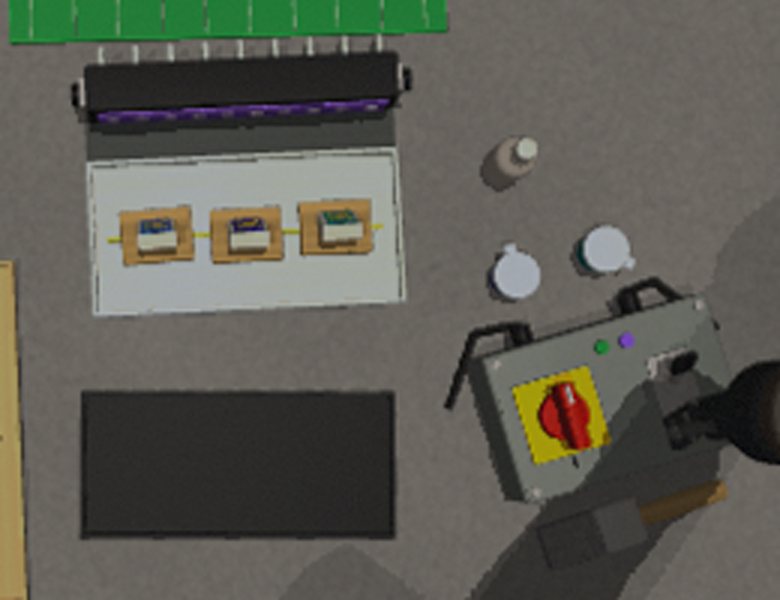

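Request:
{"op": "carry_out", "data": {
  "increments": [
    [0,0,0,-30,-10,0,0],
    [0,0,0,-40,0,0,0],
    [0,0,0,0,20,0,0],
    [0,0,0,0,35,0,0],
    [0,0,0,0,30,0,0],
    [0,0,0,0,0,0,0],
    [0,0,0,0,0,0,0],
    [0,0,0,0,0,0,0],
    [0,0,0,0,0,0,0],
    [0,0,0,0,0,0,0],
    [0,0,0,0,0,0,0],
    [0,0,0,0,0,0,0]
  ]
}}

```text
time: 35.67
ee_pos: [0.5551, -0.351, 0.1593]
tcp_rot: [36.6, 90.0, -38.5]
wrist_force: [0.1, 0.4, -0.1]
opening: 0.0
```

```bash
python3 - <<'E'
from pl import *
plan(.5540,-.3514,.09,-75)
from h import *
im=shot("side","s15.png",(230,110),(240,110),3.3);cv2.imwrite("pics/s15.png",im)
im=vision.camera("top")[:,:,::-1][90:290,260:520];cv2.imwrite("pics/t15.png",cv2.resize(im,None,fx=3,fy=3,interpolation=cv2.INTER_CUBIC))
E
```

```text
t 35.67 pos [ 0.5551 -0.351   0.1593] jaw -75.1 tilt 0.0 q6 132.8 q1 -32.3 open 0.0
  option: turn about tool x 179.9
  option: turn about tool x -0.1
  option: turn about tool x 179.9
  after turn -0.1 shift tool mm [69.3 -1.2  0.1]
  after turn 179.9 shift tool mm [69.3  1.2 -0.1]
```

View pics/s15.png

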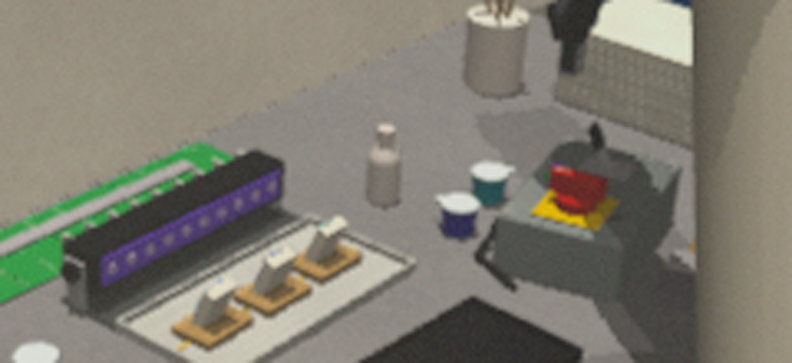

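View pics/t15.png

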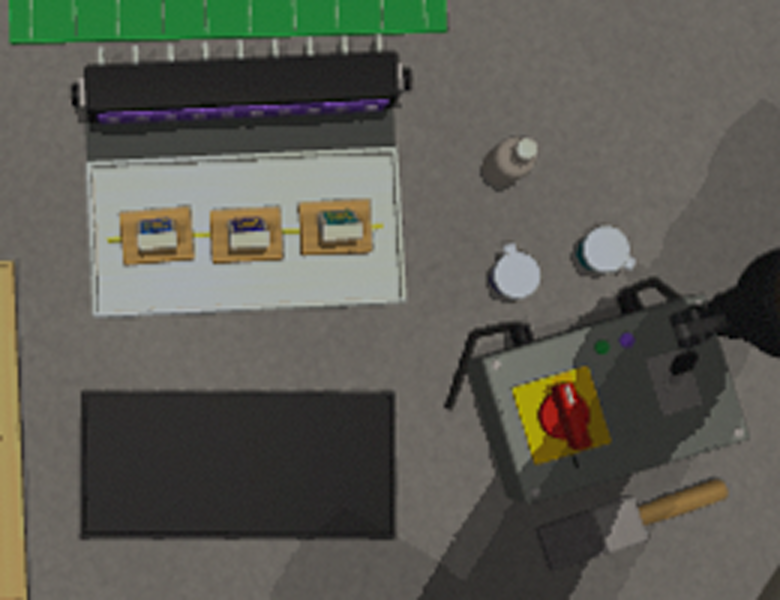

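Request:
{"op": "carry_out", "data": {
  "increments": [
    [0,0,0,25,0,0,0],
    [0,0,0,25,0,0,0],
    [0,0,0,14,0,0,0],
    [0,0,0,5,0,0,0],
    [0,0,0,0,0,0,0],
    [0,0,0,0,0,0,0],
    [0,0,0,0,0,0,0],
    [0,0,0,0,0,0,0],
    [0,0,0,0,0,0,0],
    [0,0,0,0,0,0,0],
    [0,0,0,0,0,0,0],
    [0,0,0,0,0,0,0]
  ]
}}

```text
time: 37.28
ee_pos: [0.5552, -0.351, 0.0902]
tcp_rot: [-153.5, 90.0, 131.4]
wrist_force: [-0.8, -0.2, -0.1]
opening: -0.0002
```

Request:
{"op": "carry_out", "data": {
  "increments": [
    [0,0,0,0,0,0,0],
    [0,0,0,0,0,0,0],
    [0,0,0,0,0,0,0],
    [0,0,0,0,0,0,0],
    [0,0,0,0,0,0,0],
    [0,0,0,0,0,0,0],
    [0,0,0,0,0,0,0],
    [0,0,0,0,0,0,0],
    [0,0,0,0,0,0,0],
    [0,0,0,0,0,0,0],
    [0,0,0,0,0,0,0],
    [0,0,0,0,0,0,0]
  ]
}}

```text
time: 38.78
ee_pos: [0.5552, -0.351, 0.0903]
tcp_rot: [-143.9, 90.0, 141.1]
wrist_force: [-0.2, 0.4, -0.1]
opening: 0.0002
```

```bash
python3 - <<'E'
from pl import *
plan(.5096,-.3633,.09,-75)
E
```

```text
t 38.77 pos [ 0.5552 -0.351   0.0903] jaw -75.0 tilt 0.0 q6 132.7 q1 -32.3 open 0.2
  option: turn about tool x 180.0
  option: turn about tool x -0.0
  option: turn about tool x 180.0
  after turn -0.0 shift tool mm [  0.3 -47.2   0.1]
  after turn 180.0 shift tool mm [ 0.3 47.2 -0.1]
```

Request:
{"op": "carry_out", "data": {
  "increments": [
    [0,0,0,0,-12,0,0],
    [0,0,0,0,-12,0,0],
    [0,0,0,0,-11,0,0],
    [0,0,0,0,-8,0,0],
    [0,0,0,0,-5,0,0],
    [0,0,0,0,0,0,0],
    [0,0,0,0,20,0,0],
    [0,0,0,-40,10,0,0],
    [0,0,0,-40,0,0,0],
    [0,0,0,0,0,0,0]
  ]
}}

```text
time: 40.02
ee_pos: [0.5393, -0.3562, 0.1739]
tcp_rot: [40.4, 89.7, -34.6]
wrist_force: [1.0, -0.8, -0.4]
opening: 0.0
```

```bash
python3 - <<'E'
from pl import *
plan(.480,-.2675,.15,-75)
from h import *
im=shot("side","s16.png",(340,110),(130,100),6);cv2.imwrite("pics/s16.png",im)
im=vision.camera("top")[:,:,::-1][90:290,260:520];cv2.imwrite("pics/t16.png",cv2.resize(im,None,fx=3,fy=3,interpolation=cv2.INTER_CUBIC))
E
```

```text
t 40.02 pos [ 0.5393 -0.3562  0.1739] jaw -75.0 tilt 0.32 q6 131.6 q1 -33.4 open 0.0
  option: turn about tool x 180.0
  option: turn about tool x -0.0
  option: turn about tool x 180.0
  after turn -0.0 shift tool mm [  23.3  -34.4 -101.1]
  after turn 180.0 shift tool mm [ 24.4  34.2 100.9]
```

View pics/s16.png

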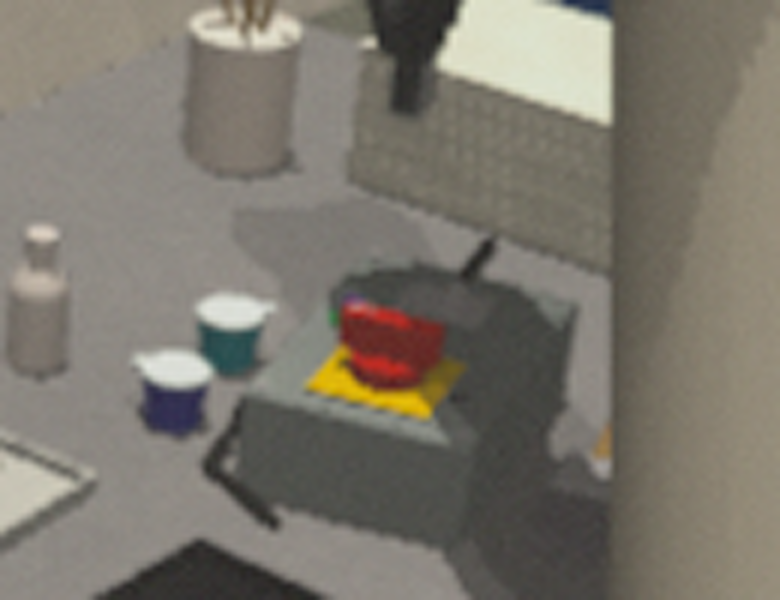

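View pics/t16.png

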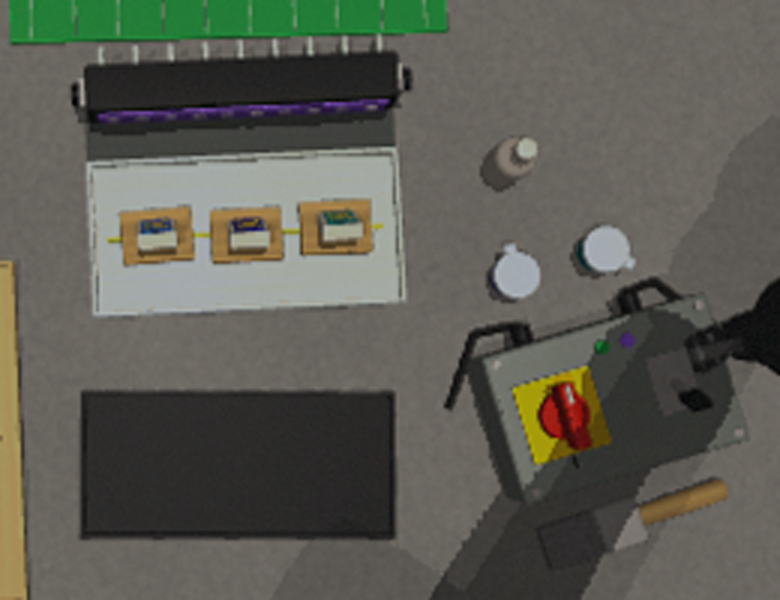

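Request:
{"op": "carry_out", "data": {
  "increments": [
    [0,0,0,0,-8,-22,50],
    [0,0,0,0,-13,-40,50],
    [0,0,0,0,-13,-39,50],
    [0,0,0,24,0,0,50],
    [0,0,0,15,0,0,50],
    [0,0,0,0,0,0,50],
    [0,0,0,0,0,0,50]
  ]
}}

```text
time: 41.0
ee_pos: [0.479, -0.2671, 0.1314]
tcp_rot: [-133.8, 90.0, 151.2]
wrist_force: [-0.5, 0.4, -0.3]
opening: 0.0427
```

```bash
python3 - <<'E'
from pl import *
plan(.480,-.2675,.084,-75)
E
```

```text
t 41.0 pos [ 0.479  -0.2671  0.1314] jaw -75.1 tilt 0.02 q6 135.9 q1 -29.1 open 42.7
  option: turn about tool x 179.9
  option: turn about tool x -0.1
  option: turn about tool x 179.9
  after turn -0.1 shift tool mm [47.4  0.8  0.6]
  after turn 179.9 shift tool mm [47.4 -0.8 -0.6]
```

Request:
{"op": "carry_out", "data": {
  "increments": [
    [0,0,0,20,1,0.5,50],
    [0,0,0,18,0,0,50],
    [0,0,0,9,0,0,50],
    [0,0,0,0,0,0,50],
    [0,0,0,0,0,0,10],
    [0,0,0,0,0,0,10],
    [0,0,0,0,0,0,10],
    [0,0,0,0,0,0,10],
    [0,0,0,0,0,0,10]
  ]
}}

```text
time: 42.12
ee_pos: [0.4804, -0.2673, 0.0852]
tcp_rot: [40.6, 89.9, -34.5]
wrist_force: [-1.5, -0.6, 6.2]
opening: 0.0133
```

Request:
{"op": "carry_out", "data": {
  "increments": [
    [-8,0,0,0,0,0,10],
    [-9,0,0,0,0,0,10],
    [-9,0,0,0,0,0,10],
    [-9,0,0,0,0,0,10],
    [-9,0,0,0,0,0,10],
    [-9,0,0,0,0,0,10]
  ]
}}

```text
time: 42.88
ee_pos: [0.4803, -0.2672, 0.0852]
tcp_rot: [-11.0, 89.9, -32.7]
wrist_force: [-0.9, -0.1, 6.3]
opening: 0.0133
```

Request:
{"op": "carry_out", "data": {
  "increments": [
    [-9,0,0,0,0,0,10],
    [-9,0,0,0,0,0,10],
    [-9,0,0,0,0,0,10],
    [-10,0,0,0,0,0,10],
    [0,0,0,0,0,0,10],
    [0,0,0,0,0,0,10]
  ]
}}

```text
time: 43.62
ee_pos: [0.4803, -0.2672, 0.0852]
tcp_rot: [-48.5, 89.9, -33.5]
wrist_force: [-2.2, -0.6, 6.6]
opening: 0.0128
```

```bash
python3 - <<'E'
from pl import *
plan(.480,-.2675,.084,15)
E
```

```text
t 43.62 pos [ 0.4803 -0.2672  0.0852] jaw 15.0 tilt 0.07 q6 46.0 q1 -29.1 open 12.8
  option: turn about tool x 180.0
  option: turn about tool x -0.0
  option: turn about tool x 180.0
  after turn -0.0 shift tool mm [ 1.2 -0.2 -0.3]
  after turn 180.0 shift tool mm [1.2 0.2 0.3]
```

Clean turn. Release and lift, then look.

Request:
{"op": "carry_out", "data": {
  "increments": [
    [0,0,0,0,0,0,60],
    [0,0,0,0,0,0,60],
    [0,0,0,0,0,0,60],
    [0,0,0,-20,0,0,60],
    [0,0,0,-50,0,0,60],
    [0,0,0,-50,0,0,60],
    [0,0,0,0,0,-40,60],
    [0,0,0,0,0,-40,60],
    [0,0,0,0,0,0,60]
  ]
}}

```text
time: 44.75
ee_pos: [0.4011, -0.2882, 0.2048]
tcp_rot: [-65.6, 90.0, -50.8]
wrist_force: [0.4, -0.9, -0.2]
opening: 0.0515
```

```bash
python3 - <<'E'
from pl import *
x,y=slot(-.08,-.005);plan(x,y,.083,91.36)
from h import *
im=shot("side","s17.png",(340,110),(130,100),6);cv2.imwrite("pics/s17.png",im)
im=vision.camera("top")[:,:,::-1];o=(250,90);c=crop(np.ascontiguousarray(im),o,(260,200),3)
for p in((.6514,-.0896),(.6495,-.0096),(.6476,.0704)): draw(c,wire(*p,np.radians(1.36),.004),o,3)
cv2.imwrite("pics/t17.png",c)
E
```

```text
t 44.75 pos [ 0.4011 -0.2882  0.2048] jaw 14.8 tilt 0.04 q6 39.5 q1 -35.7 open 51.5
  option: turn about tool x 103.5
  option: turn about tool x -76.5
  option: turn about tool x 103.5
  after turn 103.5 shift tool mm [ 121.6  250.  -192.6]
  after turn -76.5 shift tool mm [ 122.  -249.9  192.6]
```

View pics/s17.png

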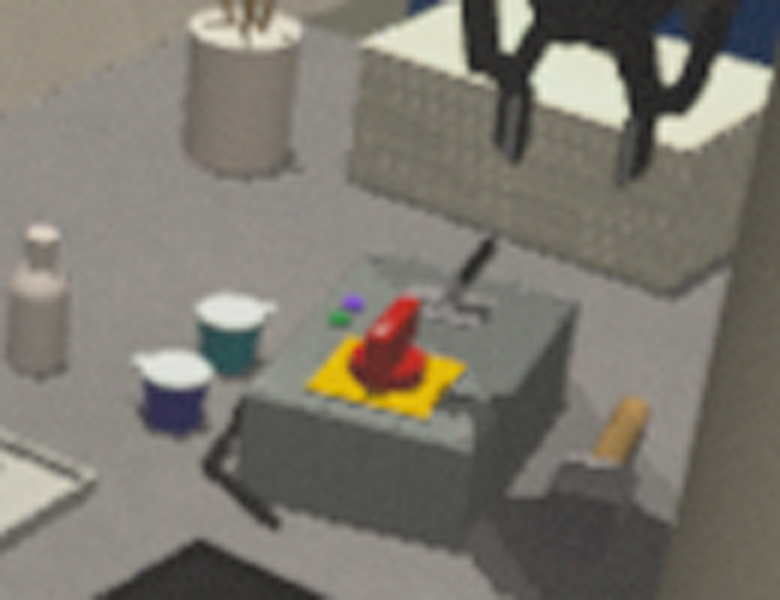

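View pics/t17.png

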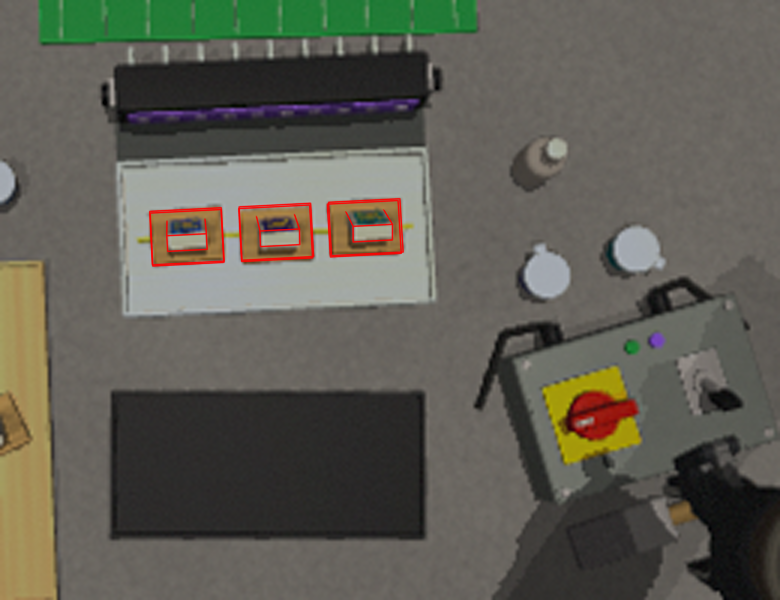

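Request:
{"op": "carry_out", "data": {
  "increments": [
    [-9.6,0,0,0,0,0,60],
    [-9.6,0,0,0,0,0,60],
    [-9.6,0,0,0,0,0,60],
    [-9.6,0,0,0,0,0,60],
    [-9.6,0,0,0,0,0,60],
    [-9.6,0,0,0,0,0,60],
    [-9.6,0,0,0,0,0,60],
    [-9.3,0,0,0,0,0,60],
    [0,0,0,0,-20,16,60],
    [0,0,0,0,-45,35,60],
    [0,0,0,0,-45,35,60],
    [0,0,0,0,-45,35,60]
  ]
}}

```text
time: 46.35
ee_pos: [0.5566, -0.1608, 0.2038]
tcp_rot: [42.1, 90.0, 133.6]
wrist_force: [-0.2, -0.8, 0.3]
opening: 0.0516
```

Request:
{"op": "carry_out", "data": {
  "increments": [
    [0,0,0,0,-45,35,60],
    [0,0,0,0,-35,25,60],
    [0,0,0,0,-15,11.5,60],
    [0,0,0,50,0,0,60],
    [0,0,0,45,0,0,60],
    [0,0,0,25,0,0,60],
    [0,0,0,0,0,0,60],
    [0,0,0,0,0,0,60]
  ]
}}

```text
time: 47.35
ee_pos: [0.6486, -0.0885, 0.0854]
tcp_rot: [-95.8, 89.9, -4.3]
wrist_force: [0.2, 0.1, 0.5]
opening: 0.0512
```

```bash
python3 - <<'E'
from pl import *
x,y=slot(-.08,-.005);plan(x,y,.0185,91.36)
E
```

```text
t 47.35 pos [ 0.6486 -0.0885  0.0854] jaw 91.5 tilt 0.07 q6 -9.3 q1 -7.8 open 51.2
  option: turn about tool x -179.9
  option: turn about tool x 0.1
  option: turn about tool x -179.9
  after turn 0.1 shift tool mm [66.9  2.3 -1.1]
  after turn -179.9 shift tool mm [66.9 -2.1  1.1]
```

Request:
{"op": "carry_out", "data": {
  "increments": [
    [0,0,0,25,2,-1,60],
    [0,0,0,25,0,0,60],
    [0,0,0,12,0,0,60],
    [0,0,0,4.5,0,0,60],
    [0,0,0,0,0,0,60],
    [0,0,0,0,0,0,30],
    [0,0,0,0,0,0,30],
    [0,0,0,0,0,0,30],
    [0,0,0,0,0,0,30],
    [0,0,0,0,0,0,30]
  ]
}}

```text
time: 48.6
ee_pos: [0.6465, -0.0901, 0.019]
tcp_rot: [-101.8, 89.9, -10.3]
wrist_force: [-0.3, -0.4, 5.0]
opening: 0.0332
```

Request:
{"op": "carry_out", "data": {
  "increments": [
    [0,0,0,-15,0,0,30],
    [0,0,0,-40,0,0,30],
    [0,0,0,-30,0,0,30],
    [0,0,0,0,0,0,30]
  ]
}}

```text
time: 49.1
ee_pos: [0.6471, -0.0901, 0.1063]
tcp_rot: [-98.8, 89.7, -7.3]
wrist_force: [-0.4, 0.1, -2.4]
opening: 0.0335
```

```bash
python3 - <<'E'
from pl import *
plan(.4391-.005,-.077,.0185,91.36)
E
```

```text
t 49.1 pos [ 0.6471 -0.0901  0.1063] jaw 91.5 tilt 0.27 q6 -9.4 q1 -7.9 open 33.5
  option: turn about tool x -179.9
  option: turn about tool x 0.1
  option: turn about tool x -179.9
  after turn 0.1 shift tool mm [ 86.7 213.   18.2]
  after turn -179.9 shift tool mm [  88.8 -212.2  -18.1]
```

Request:
{"op": "carry_out", "data": {
  "increments": [
    [0,0,0,0,25,2,30],
    [0,0,0,0,45,4,30],
    [0,0,0,0,50,4,30],
    [0,0,0,0,45,4,30],
    [0,0,0,0,30,3,30],
    [0,0,0,0,18,1,30],
    [0,0,0,35,0,0,30],
    [0,0,0,25,0,0,30],
    [0,0,0,0,0,0,30],
    [0,0,0,0,0,0,30]
  ]
}}

```text
time: 50.35
ee_pos: [0.4325, -0.0774, 0.0433]
tcp_rot: [-97.9, 90.0, -6.5]
wrist_force: [-0.7, 0.0, -1.6]
opening: 0.033
```

```bash
python3 - <<'E'
from pl import *
plan(.4391-.005,-.077,.019,91.36)
E
```

```text
t 50.35 pos [ 0.4325 -0.0774  0.0433] jaw 91.5 tilt 0.01 q6 -11.6 q1 -10.1 open 33.0
  option: turn about tool x -179.9
  option: turn about tool x 0.1
  option: turn about tool x -179.9
  after turn 0.1 shift tool mm [24.3 -1.6  0.3]
  after turn -179.9 shift tool mm [24.3  1.6 -0.3]
```

Request:
{"op": "carry_out", "data": {
  "increments": [
    [0,0,0,13,-1.5,0,30],
    [0,0,0,7,0,0,30],
    [0,0,0,3.5,0,0,30],
    [0,0,0,0,0,0,30],
    [0,0,0,0,0,0,60],
    [0,0,0,0,0,0,60],
    [0,0,0,0,0,0,60],
    [0,0,0,-15,0,0,60],
    [0,0,0,-50,0,0,60],
    [0,0,0,-40,0,0,60],
    [0,0,0,0,0,0,60]
  ]
}}

```text
time: 51.72
ee_pos: [0.4357, -0.0776, 0.1285]
tcp_rot: [-101.4, 89.6, -9.9]
wrist_force: [-0.2, -0.1, -0.2]
opening: 0.0513
```

```bash
python3 - <<'E'
from pl import *
x,y=slot(0,-.005);plan(x,y,.0185,91.36)
from chk import chk
chk("m18.png",[],[(.6495,-.0096,1.36),(.6476,.0704,1.36)],[(.439,-.077,1.4)])
E
```

```text
t 51.73 pos [ 0.4357 -0.0776  0.1285] jaw 91.4 tilt 0.36 q6 -11.6 q1 -10.1 open 51.3
  option: turn about tool x -179.9
  option: turn about tool x 0.1
  option: turn about tool x -179.9
  after turn 0.1 shift tool mm [ 111.2 -209.7   63.1]
  after turn -179.9 shift tool mm [108.8 211.1 -62.8]
```

View pics/m18.png

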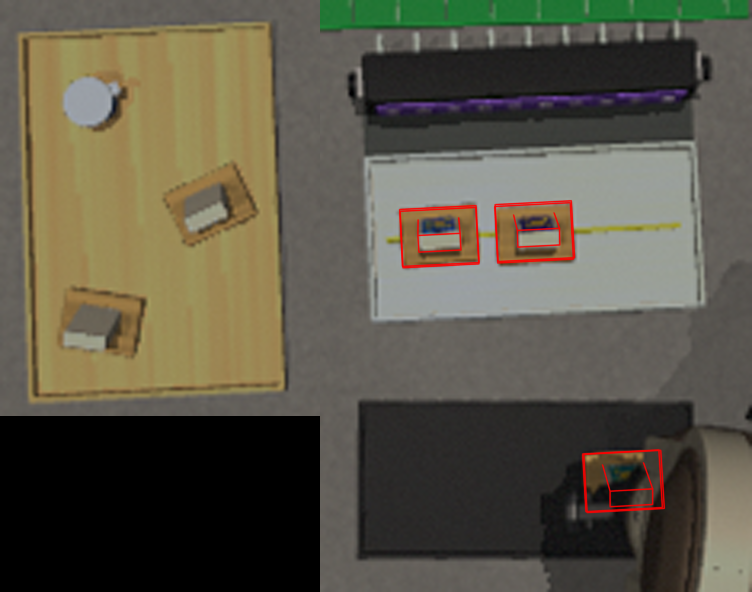

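Request:
{"op": "carry_out", "data": {
  "increments": [
    [0,0,0,0,-20,7,60],
    [0,0,0,0,-45,13,60],
    [0,0,0,0,-50,15,60],
    [0,0,0,0,-45,13,60],
    [0,0,0,0,-32,10,60],
    [0,0,0,0,-18,5,60],
    [0,0,0,25,0,0,60],
    [0,0,0,20,0,0,60],
    [0,0,0,0,0,0,60],
    [0,0,0,0,0,0,60]
  ]
}}

```text
time: 53.02
ee_pos: [0.6422, -0.009, 0.0798]
tcp_rot: [-77.8, 90.0, 13.6]
wrist_force: [-0.6, 0.7, -0.3]
opening: 0.0512
```

```bash
python3 - <<'E'
from pl import *
x,y=slot(0,-.005);plan(x,y,.019,91.36)
E
```

```text
t 53.02 pos [ 0.6422 -0.009   0.0798] jaw 91.4 tilt 0.01 q6 -2.3 q1 -0.8 open 51.2
  option: turn about tool x -179.9
  option: turn about tool x 0.1
  option: turn about tool x -179.9
  after turn 0.1 shift tool mm [60.8 -2.2 -0.8]
  after turn -179.9 shift tool mm [60.8  2.2  0.7]
```

Request:
{"op": "carry_out", "data": {
  "increments": [
    [0,0,0,22,-2,-0.8,60],
    [0,0,0,22,0,0,60],
    [0,0,0,12,0,0,60],
    [0,0,0,4.5,0,0,60],
    [0,0,0,0,0,0,60],
    [0,0,0,0,0,0,30],
    [0,0,0,0,0,0,30],
    [0,0,0,0,0,0,30],
    [0,0,0,0,0,0,30],
    [0,0,0,0,0,0,30]
  ]
}}

```text
time: 54.28
ee_pos: [0.6449, -0.0098, 0.0199]
tcp_rot: [-92.9, 89.9, -1.4]
wrist_force: [-0.7, -0.9, 5.7]
opening: 0.0336
```

Request:
{"op": "carry_out", "data": {
  "increments": [
    [0,0,0,-15,0,0,30],
    [0,0,0,-40,0,0,30],
    [0,0,0,-30,0,0,30],
    [0,0,0,0,0,0,30]
  ]
}}

```text
time: 54.78
ee_pos: [0.6456, -0.0097, 0.1072]
tcp_rot: [-92.3, 89.7, -0.9]
wrist_force: [0.1, 0.6, -1.1]
opening: 0.0334
```

```bash
python3 - <<'E'
from pl import *
plan(.4412-.005,.003,.019,91.36)
E
```

```text
t 54.77 pos [ 0.6456 -0.0097  0.1072] jaw 91.5 tilt 0.27 q6 -2.3 q1 -0.9 open 33.4
  option: turn about tool x -179.9
  option: turn about tool x 0.1
  option: turn about tool x -179.9
  after turn 0.1 shift tool mm [ 87.2 209.4  17.7]
  after turn -179.9 shift tool mm [  89.1 -208.6  -17.7]
```

Request:
{"op": "carry_out", "data": {
  "increments": [
    [0,0,0,0,25,2,30],
    [0,0,0,0,45,4,30],
    [0,0,0,0,50,4,30],
    [0,0,0,0,43,4,30],
    [0,0,0,0,28,3,30],
    [0,0,0,0,17,1,30],
    [0,0,0,35,0,0,30],
    [0,0,0,25,0,0,30],
    [0,0,0,0,0,0,30],
    [0,0,0,0,0,0,30]
  ]
}}

```text
time: 56.02
ee_pos: [0.436, 0.003, 0.0443]
tcp_rot: [-81.1, 90.0, 10.4]
wrist_force: [-0.4, 0.4, -0.9]
opening: 0.0335
```

```bash
python3 - <<'E'
from pl import *
plan(.4412-.005,.003,.0195,91.36)
E
```

```text
t 56.02 pos [0.436  0.003  0.0443] jaw 91.4 tilt 0.01 q6 -1.1 q1 0.4 open 33.5
  option: turn about tool x -179.9
  option: turn about tool x 0.1
  option: turn about tool x -179.9
  after turn 0.1 shift tool mm [24.8 -0.2  0. ]
  after turn -179.9 shift tool mm [24.8  0.2 -0. ]
```

Request:
{"op": "carry_out", "data": {
  "increments": [
    [0,0,0,13,0,0,30],
    [0,0,0,7,0,0,30],
    [0,0,0,4,0,0,30],
    [0,0,0,0,0,0,30],
    [0,0,0,0,0,0,60],
    [0,0,0,0,0,0,60],
    [0,0,0,0,0,0,60],
    [0,0,0,-15,0,0,60],
    [0,0,0,-50,0,0,60],
    [0,0,0,-40,0,0,60],
    [0,0,0,0,0,0,60]
  ]
}}

```text
time: 57.4
ee_pos: [0.4376, 0.003, 0.129]
tcp_rot: [-90.9, 89.6, 0.6]
wrist_force: [0.0, -0.2, 0.0]
opening: 0.0509
```

```bash
python3 - <<'E'
from pl import *
x,y=slot(.08,-.005);plan(x,y,.0185,91.36)
from chk import chk
chk("m19.png",[],[(.6476,.0704,1.36)],[(.439,-.077,1.4),(.441,.003,1.4)])
E
```

```text
t 57.4 pos [0.4376 0.003  0.129 ] jaw 91.5 tilt 0.36 q6 -1.1 q1 0.4 open 50.9
  option: turn about tool x -179.9
  option: turn about tool x 0.1
  option: turn about tool x -179.9
  after turn 0.1 shift tool mm [ 111.8 -205.8   62.4]
  after turn -179.9 shift tool mm [109.2 207.2 -62.4]
```

View pics/m19.png

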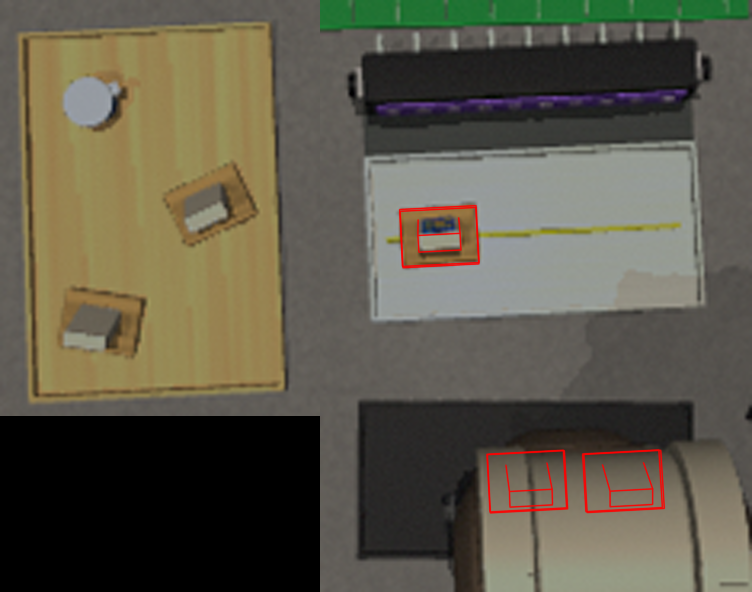

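Request:
{"op": "carry_out", "data": {
  "increments": [
    [0,0,0,0,-20,7,60],
    [0,0,0,0,-45,13,60],
    [0,0,0,0,-50,15,60],
    [0,0,0,0,-43,13,60],
    [0,0,0,0,-31,9,60],
    [0,0,0,0,-18,5.5,60],
    [0,0,0,25,0,0,60],
    [0,0,0,20,0,0,60],
    [0,0,0,0,0,0,60],
    [0,0,0,0,0,0,60]
  ]
}}

```text
time: 58.7
ee_pos: [0.6412, 0.0707, 0.0802]
tcp_rot: [-116.0, 90.0, -24.6]
wrist_force: [0.6, -0.6, 0.9]
opening: 0.0513
```

```bash
python3 - <<'E'
from pl import *
x,y=slot(.08,-.005);plan(x,y,.019,91.36)
E
```

```text
t 58.7 pos [0.6412 0.0707 0.0802] jaw 91.4 tilt 0.0 q6 4.8 q1 6.3 open 51.3
  option: turn about tool x -179.9
  option: turn about tool x 0.1
  option: turn about tool x -179.9
  after turn 0.1 shift tool mm [61.2 -1.4 -0.4]
  after turn -179.9 shift tool mm [61.2  1.4  0.4]
```

Request:
{"op": "carry_out", "data": {
  "increments": [
    [0,0,0,22,-1.4,-0.4,60],
    [0,0,0,22,0,0,60],
    [0,0,0,12,0,0,60],
    [0,0,0,5,0,0,60],
    [0,0,0,0,0,0,60],
    [0,0,0,0,0,0,30],
    [0,0,0,0,0,0,30],
    [0,0,0,0,0,0,30],
    [0,0,0,0,0,0,30],
    [0,0,0,0,0,0,30]
  ]
}}

```text
time: 59.95
ee_pos: [0.6432, 0.0704, 0.02]
tcp_rot: [-82.7, 89.9, 8.8]
wrist_force: [-1.4, 0.5, 5.1]
opening: 0.0334
```

Request:
{"op": "carry_out", "data": {
  "increments": [
    [0,0,0,-15,0,0,30],
    [0,0,0,-40,0,0,30],
    [0,0,0,-30,0,0,30],
    [0,0,0,0,0,0,30]
  ]
}}

```text
time: 60.45
ee_pos: [0.644, 0.0705, 0.1073]
tcp_rot: [-85.9, 89.7, 5.6]
wrist_force: [-0.0, -0.2, -2.4]
opening: 0.0335
```

```bash
python3 - <<'E'
from pl import *
plan(.4433-.005,.083,.019,91.36)
E
```

```text
t 60.45 pos [0.644  0.0705 0.1073] jaw 91.5 tilt 0.28 q6 4.8 q1 6.2 open 33.5
  option: turn about tool x -179.9
  option: turn about tool x 0.1
  option: turn about tool x -179.9
  after turn 0.1 shift tool mm [ 87.3 205.8  17.4]
  after turn -179.9 shift tool mm [  89.3 -204.9  -17.4]
```

Request:
{"op": "carry_out", "data": {
  "increments": [
    [0,0,0,0,25,2,30],
    [0,0,0,0,45,4,30],
    [0,0,0,0,48,4,30],
    [0,0,0,0,43,4,30],
    [0,0,0,0,27,2.5,30],
    [0,0,0,0,16,1,30],
    [0,0,0,35,0,0,30],
    [0,0,0,25,0,0,30],
    [0,0,0,0,0,0,30],
    [0,0,0,0,0,0,30]
  ]
}}

```text
time: 61.7
ee_pos: [0.4384, 0.0827, 0.0444]
tcp_rot: [-84.6, 90.0, 6.9]
wrist_force: [0.9, -0.1, -1.6]
opening: 0.0334
```

```bash
python3 - <<'E'
from pl import *
plan(.4433-.005,.083,.0195,91.36)
E
```

```text
t 61.7 pos [0.4384 0.0827 0.0444] jaw 91.4 tilt 0.02 q6 9.2 q1 10.7 open 33.4
  option: turn about tool x -179.9
  option: turn about tool x 0.1
  option: turn about tool x -179.9
  after turn 0.1 shift tool mm [24.9  0.1  0.3]
  after turn -179.9 shift tool mm [24.9 -0.1 -0.3]
```

Request:
{"op": "carry_out", "data": {
  "increments": [
    [0,0,0,13,0,0,30],
    [0,0,0,7,0,0,30],
    [0,0,0,4,0,0,30],
    [0,0,0,0,0,0,30],
    [0,0,0,0,0,0,60],
    [0,0,0,0,0,0,60],
    [0,0,0,0,0,0,60],
    [0,0,0,-15,0,0,60],
    [0,0,0,-50,0,0,60],
    [0,0,0,-60,0,0,60],
    [0,0,0,-60,0,0,60],
    [0,0,0,0,0,0,60]
  ]
}}

```text
time: 63.2
ee_pos: [0.44, 0.083, 0.2107]
tcp_rot: [-80.5, 89.5, 10.9]
wrist_force: [0.3, 0.1, -0.6]
opening: 0.0516
```

Request:
{"op": "carry_out", "data": {
  "increments": [
    [0,0,0,0,0,30,60],
    [0,0,0,0,0,50,60],
    [0,0,0,0,0,55,60],
    [0,0,0,0,0,55,60],
    [0,0,0,0,0,55,60],
    [0,0,0,0,0,50,60],
    [0,0,0,0,0,40,60],
    [0,0,0,0,0,20,60],
    [0,0,0,0,0,0,60],
    [0,0,0,0,0,0,60]
  ]
}}

```text
time: 64.45
ee_pos: [0.4292, 0.4368, 0.2048]
tcp_rot: [151.3, 90.0, -117.3]
wrist_force: [-0.3, -0.1, 0.3]
opening: 0.0513
```

```bash
python3 - <<'E'
from pl import *
plan(.4433-.005,.083,.0195,91.36)
from chk import chk
chk("m20.png",[],[],[(.4390,-.077,1.4),(.441,.003,1.4),(.443,.083,1.4)])
from h import *
im=vision.camera("side")[:,:,::-1];cv2.imwrite("pics/s20.png",im)
E
```

```text
t 64.45 pos [0.4292 0.4368 0.2048] jaw 91.4 tilt 0.03 q6 44.1 q1 45.5 open 51.3
  option: turn about tool x -179.9
  option: turn about tool x 0.1
  option: turn about tool x -179.9
  after turn 0.1 shift tool mm [ 185.5   -0.7 -353.8]
  after turn -179.9 shift tool mm [185.2   0.6 354. ]
```

View pics/m20.png

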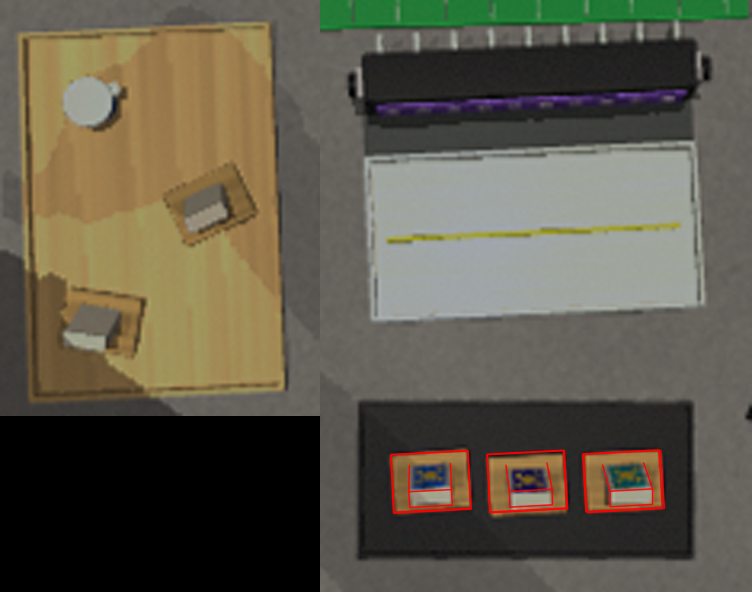

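View pics/full_m20.png

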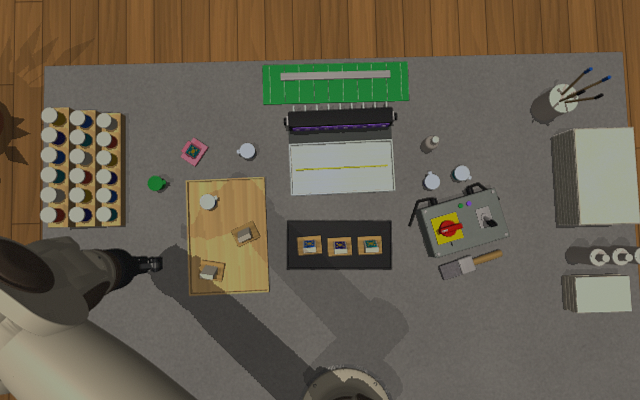

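View pics/s20.png

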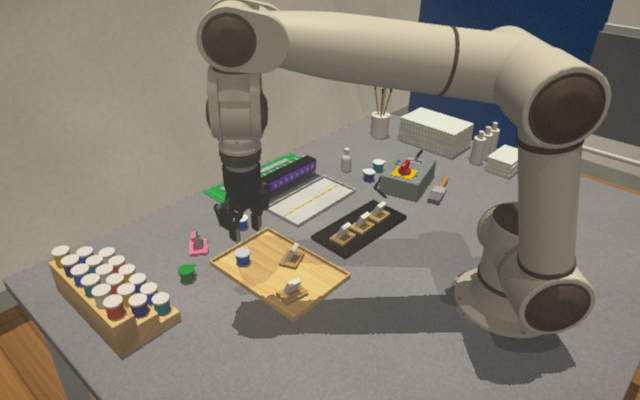

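```bash
python3 -c "
from workcell import job_done; print(job_done())"
```

```text
the job is handed in; nothing more can be done
None
```

The job is done and handed in at about 64.5 s of the 210 s allowed.

- **Curing:** I took the teal, indigo and mid-blue plaques out of the crate by their side edges. I stood them 80 mm apart on the yellow line, facing the lamp. Then isolator on, lamp on for just over 5 s, lamp off, isolator off.
- **Delivery:** all three cured plaques then went to the black tray.

**Last checks:**
- The final pictures show the three plaques upright in the delivery tray, matching where I meant to place them to within the camera's accuracy.
- The two blanks and the pot are still in the crate, and the cups, glue and brush are where they were.
- The lamp lever and isolator are both off, and the arm is clear of everything.
- I saw no plaque knocked aside.

**What did not go cleanly or could not be confirmed:**
- My first hold on the isolator was about 3 mm off its axis. That put about 22 N of side force on the gripper while turning it on. I corrected the position, and turning it off took only a few newtons sideways.
- I saw no glow from the lamp in the pictures, so I judged that it was on from the lever's position alone.

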